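# Put the things on the landing shelf back on their own mats

## Robot

A 7-joint arm with a two-finger parallel gripper is mounted at the origin on the work surface. World frame = base frame: x ahead of the robot, y to its left, z up, the work surface at z = 0. Lengths are in m, angles in rad, forces in N, time in s.
With the tool pointing down it reaches from about 0.425 to 0.925 m from the base axis. Payload 6.8 kg.
Tool frame: the origin (TCP) lies on the centre line of the jaws, within the pads' length; the fingertips stand 17 mm ahead of it and the grasp point (between the pads) lies 2 mm behind it; z points along the fingers, x is the direction in which the jaws open and shut, and the axes are right-handed (so a half turn about z gives the same grasp; the last joint's range is limited). The gripper opens to 85 mm and grips with 20 to 120 N. Pads are 22 mm wide; open, the fingers measure 114 mm over their backs; the gripper's body (76 mm by 85 mm) begins 54 mm behind the grasp point. The pads swing forward as they close: fully open they stand 13 mm farther back than shut.
Start: joints at [-0.108, 0.477, 0.022, 1.555, -0.011, 1.109, -0.083], TCP at [0.675, 0, 0.248] pointing down, gripper open.
Joint ranges: [-2.96, 2.96], [-0.34, 2.1], [-1.41, 1.46], [0.24, 2.44], [-1.37, 4.51], [0.17, 1.92], [-2.96, 2.96]. Speed limits (rad/s): [2.39, 2.39, 3.14, 3.14, 3.14, 3.14, 3.14].

## Interface

Orientations are given as a unit quaternion [w, x, y, z].
In Python, from station import status, read_camera, camera_model, bot gives the robot as it stands.
- The arm moves only by the tool arm_command, never from a script. Its argument "series" is a list of rows, each a list of 3 entries, a list of its own where there are three numbers: the finger opening in mm, from 0 to 85.4, then the shift along the tool's x, y, z in mm, then the turn about the tool's z in rad. In form: [[gripper, [dx, dy, dz], roll], ...]. A call has 1 to 8 rows; each row is the pose to reach, as a shift and turn from the pose commanded when the call began, along the tool's axes at that moment; what a row does not reach only later rows make up. A row lasts 1/8 s, in which the tool goes at most 62.5 mm and 10.7 degrees, less where a joint would pass 70% of its speed; a pose out of reach is approached as far as the arm can. A call with a gripper value outside its range is refused whole. The fingers move at their own pace and stop on an object; "squeeze" is the grip in N (left out, the last holds). Time passes only in rows, so rows that repeat a pose let the fingers close. It gives the time, the measured TCP pose, the force and the opening at its end, in the units of the state.
- status.get_obs(): the state, without advancing time (a new reading comes with each control period).
- read_camera(name): name is "scene" or "side" or "wrist"; returns the picture (480x640x3 uint8, blue, green, red); there is no depth.
- camera_model(name): a dict with "fov_y" (degrees; the focal length in pixels is half the picture's height over the tangent of half this angle, whatever the lens; pixels are square), "cx", "cy" (the principal point, pixels), "R" (3x3) and "t" (3): a world point X has camera coordinates R X + t. Camera axes: x right, y down, z forward; pixel columns grow to the right and rows downward; lengths in m; the calibration is good to about 2 mm. A picture is of the moment at which its call begins: read the wrist's pose just before it. camera_model takes no time and is no camera call; for the wrist camera it gives the pose at the moment of the call.
- bot.hand_in(): hands the job in, once; it reports no verdict.
The state is a dict: "t": time; "q": joint angles; "joint_vel": joint speeds; "joint_torque": joint torques, N m; "eef_pos": TCP position; "tool_rot": TCP orientation; "contact_force": force on the tool from outside, world axes, zero at the start; "torque": the same for the moment, N m; "gripper_width": opening from 0.0 (shut) to 1.0 (fully open).
Only numpy, scipy, OpenCV 4.12 (cv2) and the standard library are available. Lean on these libraries where they do the work, as an engineer would, in place of code of your own. Each camera call takes 0.05 s, during which the arm holds its last target.

## Task

Everything on the shelf was put back on the wrong cork mat. Move each to the middle of its own mat: the shuttlecock to the round mat (standing cork up, as it is now), the eyeglass case to the oblong mat (lying lengthwise along it), the carabiner to the square mat and the padlock to the triangular mat, both lying flat. The six-sided mat is a free spot for the swaps and is to be empty again at the end; set things down gently, without dropping them, and do not shift or tip the bamboo pen cup.

Things in the scene. Friction and masses are not known exactly. Their poses are not given: they have to be found in the camera images.
- shuttlecock: Loose nylon shuttlecock (about 15 g) standing on the open rim of its skirt, cork up. White ribbed cone, 65 mm across at the rim and narrowing evenly to 26 mm at 58 mm height; above that the cork nose, 26 mm across, upright sides from 58 to 78 mm, rounded top at 84 mm. Rigid. Grip it by the cork with the fingertips no lower than 59 mm above the rim. Origin: centre of the rim (underside), z up. Starts on the oblong or the square mat; belongs on the round mat.
- glasses_case: Loose black plastic eyeglass case, a closed rounded box 120 mm (its x) by 46 mm (its y) by 34 mm high, about 110 g. Grip it across its 46 mm width. Origin: centre of the underside, z up. Starts on the round or the triangular mat; belongs on the oblong mat, its x along the mat's x (either way round).
- carabiner: Loose oval stainless carabiner lying flat, 108 mm long (its x) by 60 mm wide (its y), made of 12 mm round bar, so 12 mm high, open in the middle, about 160 g. The two long sides are straight and parallel for 48 mm; grip it across the 60 mm width, fingertips close to the mat. Origin: centre of the oval, on the underside, z up. Starts on the round or the triangular mat; belongs on the square mat.
- padlock: Loose brass padlock with a steel shackle, shut, lying flat, about 200 g. Outline 66 mm (its x) by 40 mm (its y). The body is 42 mm (x, from -33 to +9 mm) by 40 mm (y) and 22 mm high; the shackle, a closed U of 8 mm bar 32 mm wide, runs from the body to x = +33 mm. Grip the body, centred at x = -12 mm, across its 40 mm. Origin: centre of the whole 66 mm outline, on the underside, z up. Starts on the oblong or the square mat; belongs on the triangular mat.
- mat_round: Round cork mat, 104 mm across, 5 mm thick, fixed to the shelf. Origin: centre of its underside (on the shelf, z = 0), z up. All mats have their top 5 mm above their origin; they lie in a new place and turn at each start.
- mat_oblong: Oblong cork mat, 140 mm (its x) by 70 mm (its y), 5 mm thick, fixed. Origin: centre of the underside, z up.
- mat_square: Square cork mat, 92 mm by 92 mm, 5 mm thick, fixed. Origin: centre of the underside, z up.
- mat_triangle: Equilateral triangular cork mat, 135 mm a side (corners 78 mm and sides 39 mm from the centre), 5 mm thick, fixed. Origin: centroid of the triangle, on the underside, z up.
- mat_hexagon: Regular six-sided cork mat, 112 mm across the corners, 97 mm across the flats, 5 mm thick, fixed. The only mat that is empty at the start; a free spot for the swaps. Origin: centre of the underside, z up.
- pen_cup: Loose bamboo pen cup with two nested shuttlecocks in it, 74 mm across, 120 mm high over all, about 300 g; a bystander among the mats. Origin: centre of the underside, z up. (A low black roll of grip tape, 54 mm across and 28 mm high, also stands among the mats, not listed. The lamp, tube, bowl, bottle, plant and notebooks stand farther out.)
Things that resemble listed ones, but are neither listed nor needed, are in the scene too. Leave any red look-alike of the carabiner alone.

How it is judged:
At the end, for the whole second after the job is handed in: Shuttlecock on round, case on oblong, carabiner on square, padlock on triangular mat: each origin within 15 mm of the mat's centre, resting on it, tilt under 0.15 rad, released and still; case within 0.35 rad of the oblong mat's length. The six-sided mat is empty (horizontal distance between shuttlecock and mat_round below 0.015 m and z of shuttlecock in the frame of mat_round between 0.001 and 0.01 m and angle between each of shuttlecock, glasses_case, carabiner, padlock's own z axis and vertical below 0.15 rad and linear speed of each of shuttlecock, glasses_case, carabiner, padlock below 0.02 m/s and contact force between each of shuttlecock, glasses_case, carabiner, padlock and the fingers below 0.05 N and horizontal distance between glasses_case and mat_oblong below 0.015 m and z of glasses_case in the frame of mat_oblong between 0.001 and 0.01 m and horizontal distance between carabiner and mat_square below 0.015 m and z of carabiner in the frame of mat_square between 0.001 and 0.01 m and horizontal distance between padlock and mat_triangle below 0.015 m and z of padlock in the frame of mat_triangle between 0.001 and 0.01 m and angle between the x axis of glasses_case and the x axis of mat_oblong, either way round below 0.35 rad); the robot touches nothing.
It fails at once if one of the four things is dropped or thrown (moves faster than 0.7 m/s while no finger touches it, as after a fall of some 25 mm) ((linear speed of shuttlecock above 0.7 m/s and contact force between shuttlecock and the fingers below 0.01 N) or (linear speed of glasses_case above 0.7 m/s and contact force between glasses_case and the fingers below 0.01 N) or (linear speed of carabiner above 0.7 m/s and contact force between carabiner and the fingers below 0.01 N) or (linear speed of padlock above 0.7 m/s and contact force between padlock and the fingers below 0.01 N)).
It fails at once if the pen cup is shifted by over 25 mm or tipped by over 0.3 rad (distance of pen_cup from where it was at the start of the episode above 0.025 m or angle between pen_cup's own z axis and vertical above 0.3 rad).
It also fails if it takes over 141 s, if anything falls off the work surface, if the arm or the gripper's body presses on something with over 40 N, if the wrist force passes 120 N, or if a joint passes its speed limit or range.

## Working session

There is one attempt and no reset: what is moved stays moved. The work goes in short steps, Python scripts to look and compute and a tool call to move; the robot and the scene stay as the last step left them, time stands still between calls to the robot, and variables do not carry over. Pictures are saved under pics/ and viewed, and the job is handed in when it is done.

Besides the shell and the picture viewer there is one more tool, called after "Request:" as a command line: name --argument value ..., lists and objects as JSON in quotes. arm_command: Moves the arm, as the interface text tells. Its arguments: {"type":"object","properties":{"series":{"type":"array"},"squeeze":{"type":"number"}},"required":["series"]}

```bash
ls; mkdir -p pics; python3 - <<'E'
from station import status, read_camera, camera_model, bot
import cv2
print(status.get_obs())
for n in ["scene","side","wrist"]:
    m=camera_model(n); print(n,m)
    cv2.imwrite(f"pics/a_{n}.png",read_camera(n))
E
```

```text
pics
{'t': 0.0, 'q': array([-0.10807188,  0.47780975,  0.02232245,  1.55642354, -0.01150649,
        1.109305  , -0.08310879]), 'joint_vel': array([ 0.00121811, -0.00138827,  0.00118744, -0.00050437,  0.00088391,
       -0.00029851,  0.00138326]), 'joint_torque': array([-5.45967814e-04, -5.96443820e+01,  1.60769675e+00, -2.81194621e+01,
        1.24063640e-02,  9.39900521e-03,  2.20753498e-05]), 'eef_pos': array([ 6.74449993e-01, -1.80263161e-05,  2.47330665e-01]), 'tool_rot': array([ 6.07763715e-05,  9.99999587e-01, -1.28427581e-06, -9.06879977e-04]), 'contact_force': array([ 0.90991635,  0.00276738, -0.19492907]), 'torque': array([-0.00498191, -0.04270361,  0.02808661]), 'gripper_width': 0.9954874406123273}
scene {'fov_y': 57.499158140114226, 'cx': 318.1470968024483, 'cy': 239.49655488321022, 'R': array([[ 0.65354688,  0.75674787, -0.01446166],
       [ 0.48874455, -0.43652751, -0.75536249],
       [-0.57793187,  0.48659674, -0.65514759]]), 't': array([-0.37112294, -0.25272218,  1.37920882])}
side {'fov_y': 57.880579718154756, 'cx': 323.31438825433565, 'cy': 240.68391827185684, 'R': array([[ 0.99936041, -0.03085648, -0.01807368],
       [-0.03417028, -0.67496676, -0.73705648],
       [ 0.01054383,  0.73720265, -0.67558943]]), 't': array([-0.57160305,  0.01598119,  1.0017625 ])}
wrist {'fov_y': 61.95375920486891, 'cx': 322.8208038345116, 'cy': 238.45375305948497, 'R': array([[ 9.99999045e-01,  6.05652955e-04, -1.24240223e-03],
       [ 9.07193070e-04, -9.65771565e-01,  2.59392485e-01],
       [-1.04277492e-03, -2.59393364e-01, -9.65771192e-01]]), 't': array([-0.67370959, -0.03463744,  0.37928025])}
```

View pics/a_scene.png

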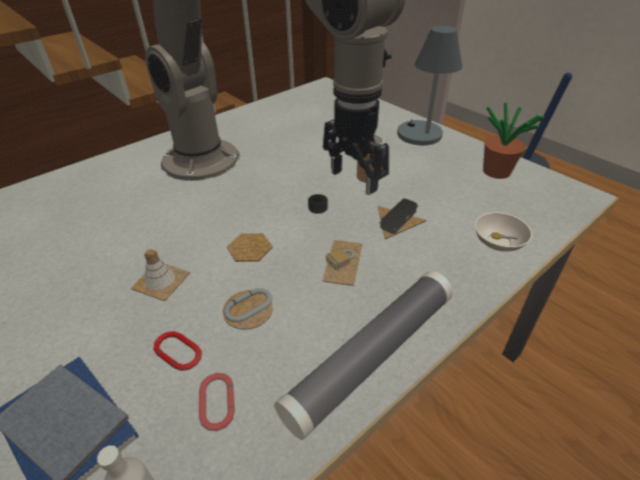

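View pics/a_side.png

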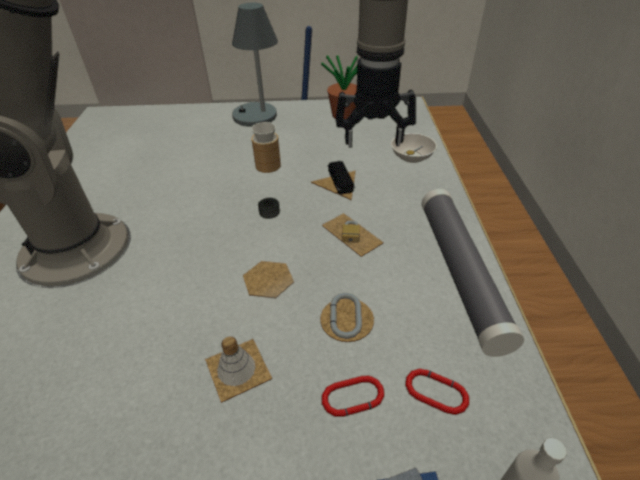

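View pics/a_wrist.png

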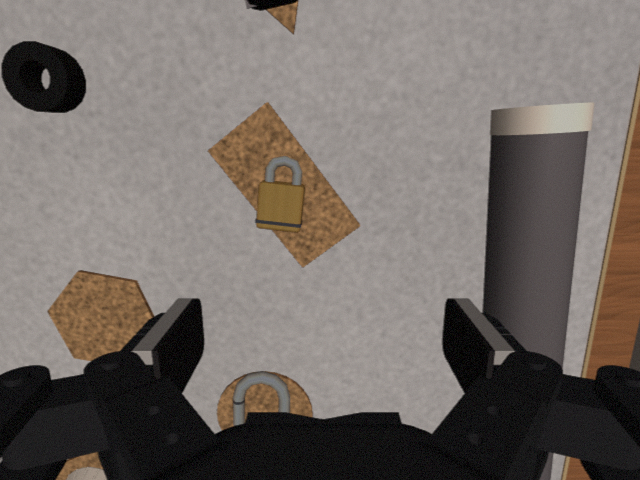

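```bash
cat > h.py <<'E'
import numpy as np, cv2
def cam(m):
    f=240/np.tan(np.radians(m['fov_y']/2)); K=np.array([[f,0,m['cx']],[0,f,m['cy']],[0,0,1.]])
    return K,np.array(m['R']),np.array(m['t'])
def plane(m,uv,z):
    K,R,t=cam(m); uv=np.atleast_2d(np.float64(uv)); C=-R.T@t
    d=(R.T@np.linalg.inv(K)@np.c_[uv,np.ones(len(uv))].T).T
    s=(z-C[2])/d[:,2]; return C+s[:,None]*d
def proj(m,X):
    K,R,t=cam(m); p=(K@(R@np.atleast_2d(X).T+t[:,None])).T; return p[:,:2]/p[:,2:]
def tri(m1,p1,m2,p2):
    P=[]
    for m in (m1,m2):
        K,R,t=cam(m); P.append(K@np.c_[R,t])
    X=cv2.triangulatePoints(P[0],P[1],np.float64(p1).reshape(-1,2).T,np.float64(p2).reshape(-1,2).T)
    return (X[:3]/X[3]).T
def cork(img,lo=(8,70,60),hi=(22,255,255)):
    h=cv2.cvtColor(img,cv2.COLOR_BGR2HSV); m=cv2.inRange(h,lo,hi)
    m=cv2.morphologyEx(m,cv2.MORPH_CLOSE,np.ones((3,3)))
    return m
def blobs(mask,a=150):
    c,_=cv2.findContours(mask,cv2.RETR_EXTERNAL,cv2.CHAIN_APPROX_NONE)
    return [x for x in c if cv2.contourArea(x)>a]
E
python3 - <<'E'
from h import *
from station import camera_model
for n in ["scene","side","wrist"]:
    img=cv2.imread(f"pics/a_{n}.png"); m=camera_model(n); mk=cork(img)
    for c in blobs(mk):
        p=plane(m,c.reshape(-1,2),0.005)
        ctr=plane(m,[np.mean(c.reshape(-1,2),0)],.005)[0]
        if abs(ctr[1])>.5 or not .3<ctr[0]<1.1: continue
        (cc,wh,an)=cv2.minAreaRect(np.float32(p[:,:2]*1000))
        hull=cv2.convexHull(np.float32(p[:,:2]*1000)); (ec,r)=cv2.minEnclosingCircle(hull)
        ap=cv2.approxPolyDP(hull,10,True).reshape(-1,2)
        print(n,np.mean(c.reshape(-1,2),0).astype(int),'rect',np.round(cc),np.round(wh),round(an),'circ',np.round(ec),round(r),'poly',ap.round().astype(int).tolist())
    if n!="wrist":
        x=[110,170,340,200] if n=="scene" else [180,110,230,310]
        im=img[x[1]:x[1]+x[3],x[0]:x[0]+x[2]]; cv2.imwrite(f"pics/b_{n}.png",cv2.resize(im,None,fx=2.0 if n=="scene" else 1.9,fy=2 if n=="scene" else 1.9,interpolation=cv2.INTER_CUBIC))
E
```

```text
scene [247 318] rect [ 633. -244.] [100.  51.] 63 circ [ 613. -233.] 50 poly [[634, -188], [590, -278], [630, -279], [657, -252], [657, -210]]
scene [247 304] rect [ 602. -225.] [82. 33.] 86 circ [ 602. -225.] 41 poly [[607, -184], [587, -203], [598, -266], [616, -253]]
scene [160 283] rect [ 413. -331.] [93. 92.] 26 circ [ 413. -332.] 62 poly [[380, -297], [374, -357], [393, -391], [473, -349], [435, -275]]
scene [341 262] rect [637.  12.] [ 74. 140.] 37 circ [638.  13.] 76 poly [[572, 51], [654, -60], [706, -21], [625, 87]]
scene [249 247] rect [ 452. -121.] [106.  98.] 53 circ [ 453. -119.] 55 poly [[430, -69], [399, -109], [418, -161], [470, -171], [507, -130], [493, -88]]
scene [403 227] rect [646. 214.] [129.  35.] 84 circ [655. 213.] 64 poly [[664, 277], [634, 262], [626, 168], [646, 150]]
scene [532 350] rect [1005.  283.] [ 399. 1199.] 14 circ [825. 240.] 600 poly [[680, 822], [671, 812], [952, -346], [1273, 22], [977, 820]]
side [236 367] rect [ 406. -322.] [ 91. 118.] 26 circ [ 410. -328.] 67 poly [[385, -266], [354, -312], [395, -392], [471, -350], [432, -273]]
side [346 
[... 1409 characters left out ...]
217.] 37 poly [[592, -183], [565, -207], [563, -252]]
wrist [292 393] rect [ 642. -206.] [26. 68.] 23 circ [ 639. -207.] 36 poly [[616, -179], [637, -229], [662, -234], [651, -197]]
wrist [ 99 313] rect [ 449. -111.] [100.  93.] 19 circ [ 452. -120.] 57 poly [[489, -76], [434, -67], [400, -105], [416, -163], [464, -154], [501, -116]]
wrist [283 186] rect [636.  11.] [ 79. 140.] 37 circ [639.  14.] 78 poly [[625, 90], [570, 48], [610, -21], [656, -62], [708, -20]]
wrist [622 233] rect [970. -36.] [ 50. 303.] 0 circ [953. -36.] 152 poly [[994, -173], [996, -129], [946, 115], [946, -184]]
wrist [286  14] rect [643. 155.] [26. 23.] 15 circ [642. 159.] 15 poly [[649, 145], [652, 170], [627, 163]]
```

View pics/b_side.png

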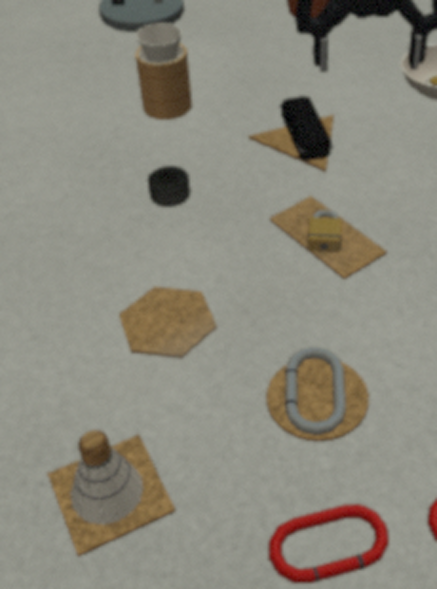

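View pics/b_scene.png

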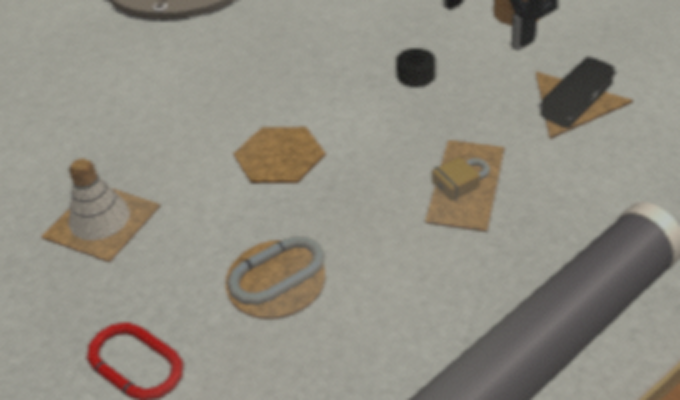

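Request:
arm_command --series '[[85,[-20,-60,-20],0],[85,[-40,-115,-30],0],[85,[-55,-160,-30],0],[85,[-55,-160,-30],0],[85,[-55,-160,-30],0]]'

```text
t: 0.78
eef_pos: [0.62, 0.1593, 0.278]
tool_rot: [0.0, 1.0, -0.0, -0.0]
contact_force: [-0.8, -1.3, 0.3]
gripper_width: 0.994
```

```bash
python3 - <<'E'
from station import status, read_camera, camera_model, bot
import cv2,json
s=status.get_obs(); print(s['eef_pos'],s['tool_rot'],s['joint_vel'])
m=camera_model("wrist"); cv2.imwrite("pics/c_wrist.png",read_camera("wrist"))
json.dump({k:(v.tolist() if hasattr(v,'tolist') else v) for k,v in m.items()},open("pics/c.json","w"))
E
```

```text
[0.62002545 0.15929712 0.27800889] [ 4.72835166e-04  9.99999868e-01 -1.01899753e-04 -1.71402082e-04] [ 0.02568502  0.00368176  0.02240689 -0.00193348  0.00044362  0.00087056
 -0.00049706]
```

View pics/c_wrist.png

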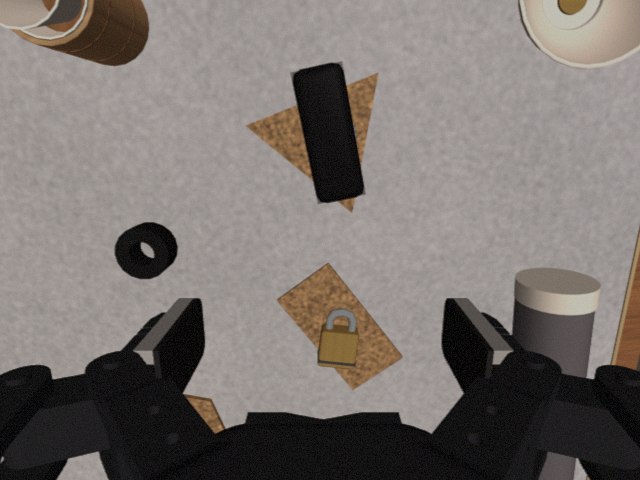

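```bash
python3 - <<'E'
from h import *
from station import camera_model
import json
m=json.load(open("pics/c.json")); img=cv2.imread("pics/c_wrist.png")
a={'fov_y':61.95375920486891,'cx':322.8208038345116,'cy':238.45375305948497,'R':[[9.99999045e-01,6.05652955e-04,-1.24240223e-03],[9.07193070e-04,-9.65771565e-01,2.59392485e-01],[-1.04277492e-03,-2.59393364e-01,-9.65771192e-01]],'t':[-0.67370959,-0.03463744,0.37928025]}
json.dump(a,open("pics/a.json","w"))
T=plane(m,[[247,126],[378,72],[352,212]],.005)*1000
print('tri',T.round(),[np.linalg.norm(T[i]-T[i-1]).round() for i in range(3)],T.mean(0))
O=plane(m,[[328,263],[278,298],[353,389],[402,356]],.005)*1000
print('obl',O.round(),O.mean(0),np.linalg.norm(O[1]-O[0]),np.linalg.norm(O[2]-O[1]), np.degrees(np.arctan2(*(O[2]-O[1])[1::-1])))
# case
h=cv2.cvtColor(img,cv2.COLOR_BGR2HSV); mk=cv2.inRange(h,(0,0,0),(180,255,60)); mk[:,:230]=0; mk[220:]=0; mk[:,400:]=0
c=max(blobs(mk),key=cv2.contourArea); 
for z in (.005,.03,.039):
    p=plane(m,c.reshape(-1,2),z)[:,:2]*1000; print('case',z,cv2.minAreaRect(np.float32(p)))
print(cv2.minAreaRect(c), c.reshape(-1,2).min(0),c.reshape(-1,2).max(0))
# padlock heights: body in a and c by brass mask
for n,mm,roi in(("a",a,(200,140,370,270)),("c",m,(270,255,410,395))):
    im=cv2.imread(f"pics/{n}_wrist.png"); x0,y0,x1,y1=roi
    cv2.imwrite(f"pics/d_{n}.png",cv2.resize(im[y0:y1,x0:x1],None,fx=4,fy=4,interpolation=cv2.INTER_CUBIC))
im=cv2.imread("pics/c_wrist.png")[50:225,230:400]; cv2.imwrite("pics/d_case.png",cv2.resize(im,None,fx=3,fy=3,interpolation=cv2.INTER_CUBIC))
sd=camera_model("side"); sc=camera_model("scene")
print('hex ctr tri',tri(sc,[249,247],sd,[267.5,278])*1000)
E
```

```text
tri [[547. 229.   5.]
 [671. 278.   5.]
 [649. 145.   5.]] [np.float64(133.0), np.float64(134.0), np.float64(134.0)] [622.24971898 217.19561247   5.        ]
obl [[625.  90.   5.]
 [571.  50.   5.]
 [654. -63.   5.]
 [709. -20.   5.]] [639.87641408  14.44197019   5.        ] 66.94452563182843 140.5004727247453 -53.6750207505893
case 0.005 ((625.6818237304688, 220.26382446289062), (48.60445785522461, 127.65873718261719), 11.687942504882812)
case 0.03 ((625.2966918945312, 220.54440307617188), (45.566429138183594, 119.67960357666016), 11.688013076782227)
case 0.039 ((625.1580200195312, 220.64541625976562), (44.47282791137695, 116.80713653564453), 11.68800163269043)
((328.9038391113281, 132.5192413330078), (136.30072021484375, 51.38242721557617), 78.69007110595703) [293  63] [363 202]
hex ctr tri [[ 450.57972795 -119.60608182    2.72392839]]
```

View pics/d_a.png

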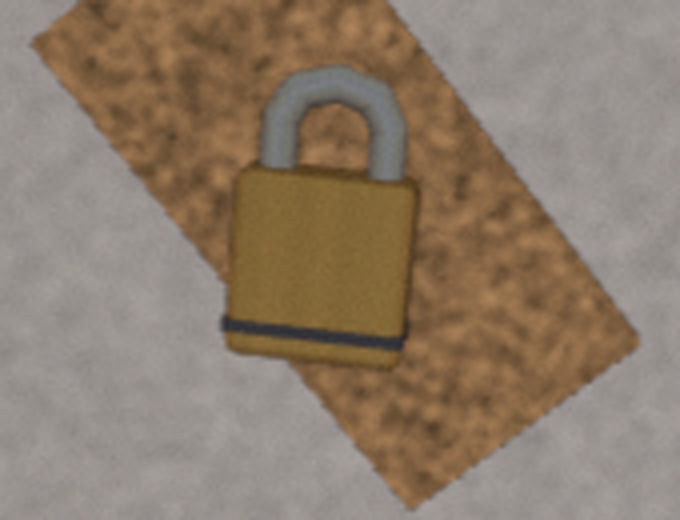

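View pics/d_c.png

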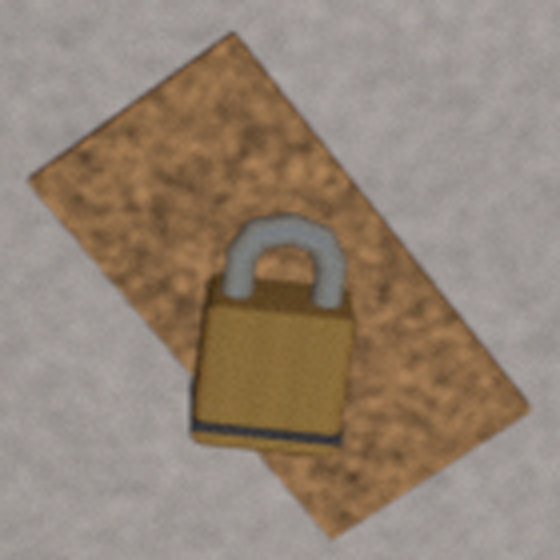

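View pics/d_case.png

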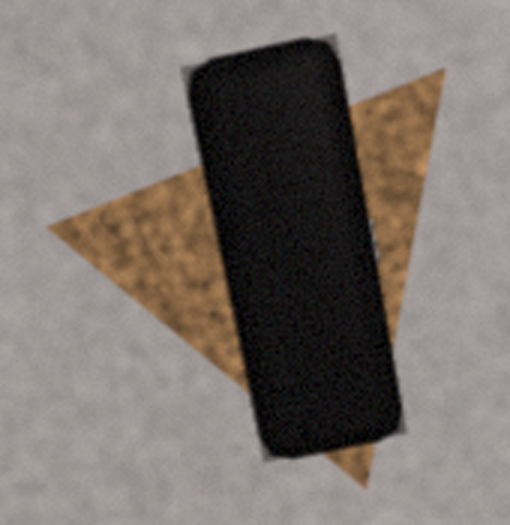

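```bash
python3 - <<'E'
from h import *
from station import camera_model
import json
a=json.load(open("pics/a.json"));m=json.load(open("pics/c.json"))
pa=[[260,182],[304,185.5],[299.5,232],[257,227.5],[283.5,156.5]]
pc=[[321.5,332],[358.8,335.5],[355,367],[318,362.5],[342,309]]
print(tri(a,pa,m,pc)*1000)
print('oblong corners tri',tri(a,[[209,150],[302.5,267],[360,225]],m,[[278,299],[353,389],[402,357]])*1000)
for mm,p in((a,pa),(m,pc)):
    q=plane(mm,p[:4],.027)*1000; print(q.round(1)[:,:2].tolist(), q.mean(0)); d=(q[0]+q[1]-q[2]-q[3])/2; print(d,np.degrees(np.arctan2(d[1],d[0])))
E
```

```text
[[618.84201868  22.56050325  28.18922829]
 [657.23770128  20.08613294  31.25949791]
 [653.56186703 -22.50450338  23.49729747]
 [613.98750147 -19.63115772  19.00893323]
 [639.57448792  43.95734369  18.96524154]]
oblong corners tri [[570.9046841   48.83542118   4.37997722]
 [654.18603918 -62.40075516   5.71869551]
 [708.6910348  -20.40297335   6.29167916]]
[[619.3, 22.7], [657.4, 19.7], [652.9, -22.0], [614.9, -17.9]] [6.36109171e+02 5.98971446e-01 2.70000000e+01]
[ 4.41287381 41.11183174  0.        ] 83.87342614478068
[[618.2, 21.7], [657.3, 17.6], [654.1, -19.8], [614.5, -14.4]] [636.05057567   1.27017232  27.        ]
[ 3.47010677 36.72356486  0.        ] 84.60199818809271
```

Request:
arm_command --series '[[60,[8,55,40],0.05],[60,[16,110,80],0.105],[60,[16,158,120],0.105],[60,[16,158,170],0.105],[60,[16,158,190],0.105],[60,[16,158,200],0.105],[60,[16,158,200],0.105]]'

```text
t: 1.7
eef_pos: [0.6368, 0.0032, 0.0792]
tool_rot: [-0.0, 0.999, -0.052, 0.001]
contact_force: [0.3, 1.0, -0.1]
gripper_width: 0.703
```

```bash
python3 - <<'E'
from station import status, read_camera, camera_model, bot
import cv2,json
s=status.get_obs(); print(s['eef_pos'],s['tool_rot'])
cv2.imwrite("pics/e_wrist.png",read_camera("wrist"))
E
```

```text
[0.6368174  0.00318452 0.07915651] [-3.56358950e-04  9.98656617e-01 -5.18119063e-02  6.00714026e-04]
```

View pics/e_wrist.png

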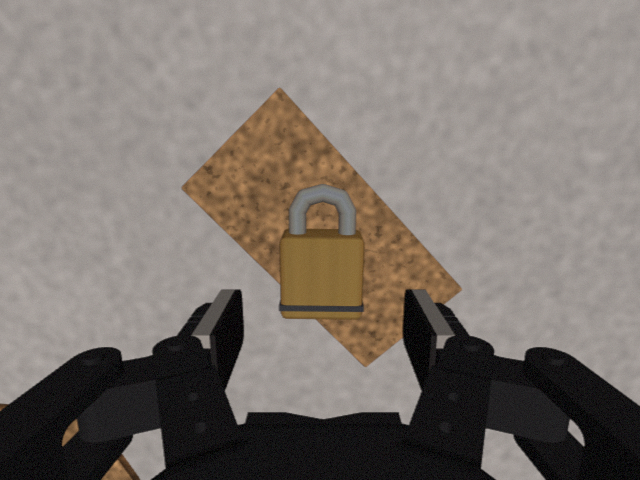

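Request:
arm_command --series '[[60,[0,1,30],0],[60,[0,1,48],0],[60,[0,1,52],0],[60,[0,1,52],0],[30,[0,1,52],0],[30,[0,1,52],0],[30,[0,1,52],0],[30,[0,1,52],0]]' --squeeze 60

```text
t: 2.75
eef_pos: [0.6369, 0.0011, 0.0276]
tool_rot: [-0.0, 0.999, -0.053, 0.001]
contact_force: [-1.1, -0.1, 6.7]
gripper_width: 0.456
```

Request:
arm_command --series '[[30,[0,0,-10],0],[30,[0,0,-40],0],[30,[0,0,-60],0],[30,[0,0,-60],0]]'

```text
t: 3.25
eef_pos: [0.6371, 0.001, 0.0882]
tool_rot: [-0.0, 0.999, -0.053, 0.002]
contact_force: [0.1, 0.1, -1.4]
gripper_width: 0.457
```

```bash
cat > snap.py <<'E'
from station import status, read_camera, camera_model, bot
import cv2,json,sys
s=status.get_obs(); print(s['t'],s['eef_pos'].round(4),s['tool_rot'].round(4),s['contact_force'].round(1),s['gripper_width'].round(3))
for n in sys.argv[2:]:
    m=camera_model(n); cv2.imwrite(f"pics/{sys.argv[1]}_{n}.png",read_camera(n))
    json.dump({k:(v.tolist() if hasattr(v,'tolist') else v) for k,v in m.items()},open(f"pics/{sys.argv[1]}_{n}.json","w"))
E
python3 snap.py f wrist
```

```text
Traceback (most recent call last):
  File "snap.py", line 3, in <module>
    s=status.get_obs(); print(s['t'],s['eef_pos'].round(4),s['tool_rot'].round(4),s['contact_force'].round(1),s['gripper_width'].round(3))
                                                                                                              ^^^^^^^^^^^^^^^^^^^^^^^^
AttributeError: 'float' object has no attribute 'round'
```

```bash
sed -i "s/,s\['gripper_width'\].round(3)/,round(float(s['gripper_width']),3)/" snap.py
cat > goto.py <<'E'
# goto.py x y z(mm) [jaw world angle deg]
from station import status
from scipy.spatial.transform import Rotation as Ro
import numpy as np,sys
a=[float(v) for v in sys.argv[1:]]
s=status.get_obs(); q=s['tool_rot']; R=Ro.from_quat([q[1],q[2],q[3],q[0]]).as_matrix()
d=R.T@(np.array(a[:3])-s['eef_pos']*1000)
yaw=np.degrees(np.arctan2(R[1,0],R[0,0]))
out=''
if len(a)>3:
    r=(yaw-a[3]+90)%180-90; out=f'roll {np.radians(r):.3f} ({r:.1f}deg) or {np.radians(r-np.sign(r)*180):.3f}'
print('t',round(s['t'],2),'pos',(s['eef_pos']*1000).round(1),'yaw',yaw.round(1),'q7',s['q'][6].round(2),'shift',d.round(1),out)
E
python3 snap.py f wrist; python3 goto.py 450 -132 27.5 -6
```

```text
3.25 [0.6371 0.001  0.0882] [-2.000e-04  9.986e-01 -5.260e-02  1.800e-03] [ 0.1  0.1 -1.4] 0.457
t 3.3 pos [636.2   1.   86.9] yaw -6.0 q7 -0.19 shift [-171.3  151.8   59.1] roll -0.000 (-0.0deg) or 3.141
```

View pics/f_wrist.png

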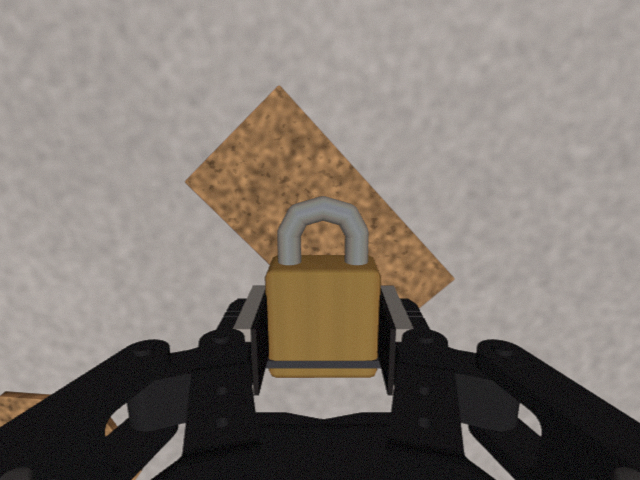

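Request:
arm_command --series '[[30,[-45,40,0],0],[30,[-90,80,0],0],[30,[-135,120,0],0],[30,[-171,152,0],0],[30,[-171,152,20],0],[30,[-171,152,40],0],[30,[-171,152,52],0],[30,[-171,152,52],0]]'

```text
t: 4.3
eef_pos: [0.449, -0.1319, 0.0332]
tool_rot: [-0.0, 0.999, -0.052, -0.001]
contact_force: [0.8, 0.2, -2.6]
gripper_width: 0.453
```

```bash
python3 goto.py 450 -132 27.5 -6;python3 snap.py g wrist side; python3 - <<'E'
import cv2
i=cv2.imread("pics/g_side.png")[200:420,180:400]; cv2.imwrite("pics/g2.png",cv2.resize(i,None,fx=2.5,fy=2.5))
E
```

```text
t 4.3 pos [ 449.  -131.9   33.2] yaw -6.0 q7 0.07 shift [ 1.  -0.   5.7] roll -0.000 (-0.0deg) or 3.142
4.3 [ 0.449  -0.1319  0.0332] [-2.000e-04  9.986e-01 -5.240e-02 -1.300e-03] [ 0.8  0.2 -2.6] 0.453
```

View pics/g2.png

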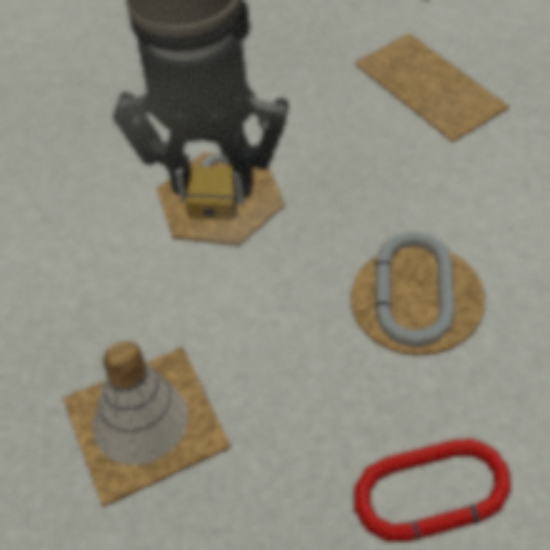

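Request:
arm_command --series '[[30,[0,0,3],0],[30,[0,0,6],0],[30,[0,0,6],0],[60,[0,0,6],0],[60,[0,0,6],0],[60,[0,0,-25],0],[75,[0,0,-80],0],[75,[0,0,-120],0]]'

```text
t: 5.4
eef_pos: [0.4503, -0.1324, 0.1565]
tool_rot: [0.0, 0.999, -0.053, 0.001]
contact_force: [-0.0, -0.2, -0.8]
gripper_width: 0.875
```

```bash
python3 snap.py i wrist; python3 goto.py 625 220.5 120 11.7
```

```text
5.4 [ 0.4503 -0.1324  0.1565] [ 1.000e-04  9.986e-01 -5.250e-02  9.000e-04] [-0.  -0.2 -0.8] 0.875
t 5.45 pos [ 452.9 -133.   160.7] yaw -6.1 q7 0.06 shift [ 133.6 -369.7   41.7] roll -0.310 (-17.8deg) or 2.832
```

View pics/i_wrist.png

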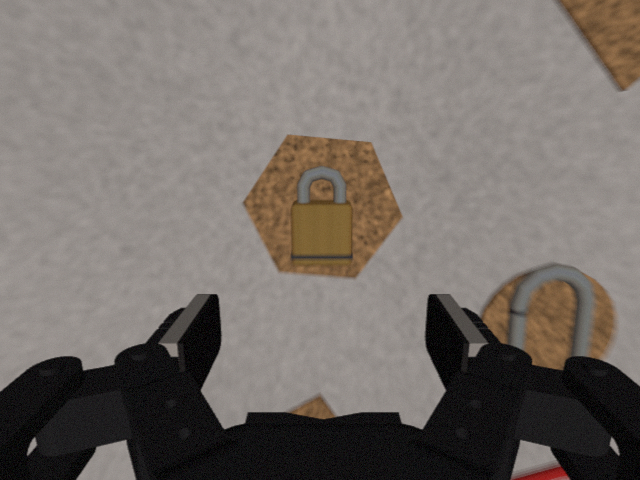

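Request:
arm_command --series '[[85,[19,-53,0],-0.1],[85,[38,-106,0],-0.2],[85,[57,-158,0],-0.31],[85,[76,-211,0],-0.31],[85,[95,-264,0],-0.31],[85,[114,-317,10],-0.31],[85,[133,-369,30],-0.31],[85,[133,-369,30],-0.31]]'

```text
t: 6.45
eef_pos: [0.6199, 0.2267, 0.1219]
tool_rot: [-0.001, 0.994, 0.106, -0.001]
contact_force: [-1.5, -0.3, -0.2]
gripper_width: 0.989
```

Request:
arm_command --series '[[80,[0,0,0],0],[70,[0,0,0],0]]'

```text
t: 6.7
eef_pos: [0.6211, 0.219, 0.1247]
tool_rot: [0.0, 0.995, 0.101, 0.0]
contact_force: [-0.6, -0.6, 0.4]
gripper_width: 0.817
```

```bash
python3 snap.py j wrist; python3 goto.py 625 220.5 30 11.7;  python3 - <<'E'
from h import *
import json
m=json.load(open("pics/j_wrist.json")); img=cv2.imread("pics/j_wrist.png")
h=cv2.cvtColor(img,cv2.COLOR_BGR2HSV); mk=cv2.inRange(h,(0,0,0),(180,255,60)); mk[280:]=0
for c in blobs(mk,3000):
    p=plane(m,c.reshape(-1,2),.03)[:,:2]*1000; print('case',cv2.minAreaRect(np.float32(p)))
E
```

```text
6.7 [0.6211 0.219  0.1247] [4.000e-04 9.949e-01 1.013e-01 2.000e-04] [-0.6 -0.6  0.4] 0.817
t 6.75 pos [621.1 219.1 124.9] yaw 11.6 q7 -0.3 shift [ 4.  -0.7 94.9] roll -0.001 (-0.1deg) or 3.140
case ((621.0708618164062, 240.26153564453125), (45.80443572998047, 79.71893310546875), 11.66649341583252)
```

View pics/j_wrist.png

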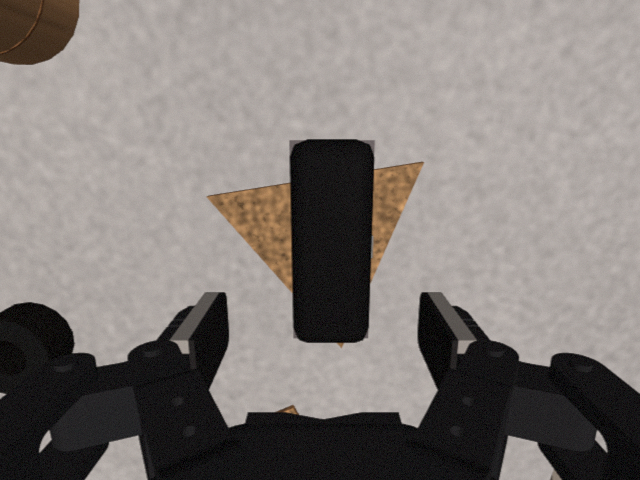

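Request:
arm_command --series '[[70,[4,-1,40],0],[70,[4,-1,75],0],[70,[4,-1,95],0],[70,[4,-1,95],0],[35,[4,-1,95],0],[35,[4,-1,95],0],[35,[4,-1,95],0],[35,[4,-1,95],0]]'

```text
t: 7.75
eef_pos: [0.626, 0.2231, 0.0313]
tool_rot: [-0.0, 0.995, 0.102, 0.002]
contact_force: [-0.2, -0.4, 7.6]
gripper_width: 0.521
```

```bash
python3 goto.py 639 13.5 85 36.3
```

```text
t 7.75 pos [626.  223.1  31.3] yaw 11.7 q7 -0.31 shift [-29.7 207.9 -53.9] roll -0.429 (-24.6deg) or 2.713
```

Request:
arm_command --series '[[35,[0,0,-10],0],[35,[0,0,-40],0],[35,[0,0,-60],0]]'

```text
t: 8.12
eef_pos: [0.6249, 0.2228, 0.0911]
tool_rot: [-0.0, 0.995, 0.102, 0.001]
contact_force: [-0.2, 0.3, -1.1]
gripper_width: 0.526
```

```bash
python3 goto.py 638 15.6 31.5 36.4
```

```text
t 8.12 pos [624.9 222.8  91.1] yaw 11.7 q7 -0.3 shift [-29.5 205.5  59.5] roll -0.430 (-24.7deg) or 2.711
```

Request:
arm_command --series '[[35,[-7,50,0],-0.15],[35,[-14,100,0],-0.3],[35,[-22,152,0],-0.43],[35,[-29,205,0],-0.43],[35,[-29,205,25],-0.43],[35,[-29,205,45],-0.43],[35,[-29,205,52],-0.43],[35,[-29,205,52],-0.43]]'

```text
t: 9.12
eef_pos: [0.6376, 0.0173, 0.0369]
tool_rot: [-0.0, 0.95, 0.313, -0.0]
contact_force: [0.8, -0.1, -0.1]
gripper_width: 0.53
```

```bash
python3 goto.py 638 15.6 31.5 36.4; python3 snap.py k wrist
```

```text
t 9.12 pos [637.6  17.3  36.9] yaw 36.5 q7 0.36 shift [-0.7  1.6  5.4] roll 0.002 (0.1deg) or -3.140
9.125 [0.6376 0.0173 0.0369] [-3.000e-04  9.497e-01  3.131e-01 -4.000e-04] [ 0.8 -0.1 -0.1] 0.53
```

View pics/k_wrist.png

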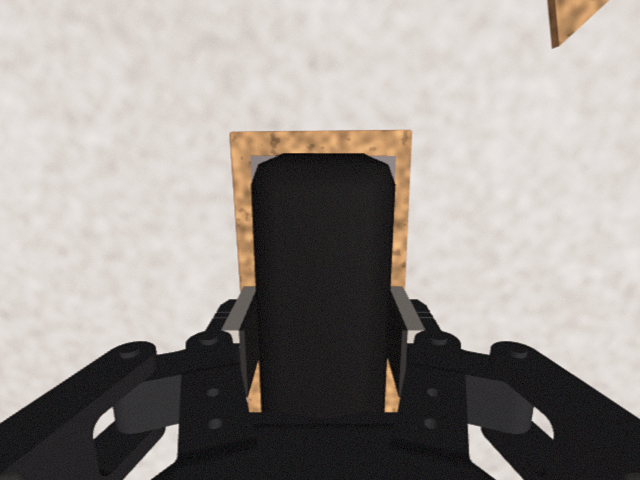

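Request:
arm_command --series '[[35,[0,1,3],0],[35,[0,1,5.5],0],[35,[0,1,5.5],0],[65,[0,1,5.5],0],[65,[0,1,5.5],0],[68,[0,1,-20],0],[70,[0,1,-70],0],[70,[0,1,-120],0]]'

```text
t: 10.18
eef_pos: [0.6383, 0.0151, 0.1586]
tool_rot: [-0.0, 0.95, 0.312, -0.0]
contact_force: [-0.1, 1.0, 0.5]
gripper_width: 0.82
```

```bash
python3 snap.py l wrist; python3 goto.py 450 -132 90 -6; python3 - <<'E'
from h import *
import json
m=json.load(open("pics/l_wrist.json")); img=cv2.imread("pics/l_wrist.png")
h=cv2.cvtColor(img,cv2.COLOR_BGR2HSV); mk=cv2.inRange(h,(0,0,0),(180,255,60)); mk[285:]=0;mk[:,:230]=0;mk[:,420:]=0
for c in blobs(mk,3000):
    p=plane(m,c.reshape(-1,2),.03)[:,:2]*1000; print('case',cv2.minAreaRect(np.float32(p)))
E
```

```text
10.175 [0.6383 0.0151 0.1586] [-1.000e-04  9.500e-01  3.122e-01 -3.000e-04] [-0.1  1.   0.5] 0.82
t 10.22 pos [642.2  15.7 166.3] yaw 36.4 q7 0.4 shift [-243.     4.5   74.1] roll 0.739 (42.4deg) or -2.402
case ((631.1107177734375, 24.038516998291016), (46.461055755615234, 93.09577941894531), 36.417293548583984)
```

View pics/l_wrist.png

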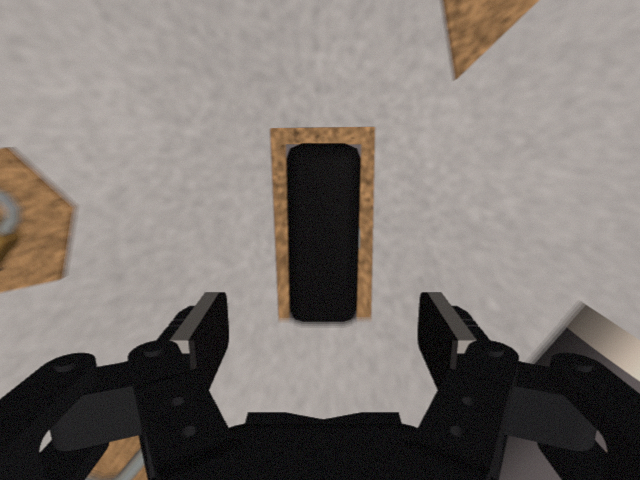

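Request:
arm_command --series '[[70,[-50,1,0],0.15],[60,[-100,2,0],0.3],[60,[-150,3,20],0.45],[60,[-200,4,40],0.6],[60,[-243,4.5,60],0.739],[60,[-243,4.5,70],0.739],[60,[-243,4.5,70],0.739]]'

```text
t: 11.1
eef_pos: [0.4462, -0.1321, 0.0871]
tool_rot: [-0.0, 0.999, -0.051, 0.0]
contact_force: [0.5, -0.2, -0.1]
gripper_width: 0.703
```

```bash
python3 snap.py m wrist; python3 goto.py 450 -132 28 -6
```

```text
11.1 [ 0.4462 -0.1321  0.0871] [-2.000e-04  9.987e-01 -5.130e-02  1.000e-04] [ 0.5 -0.2 -0.1] 0.703
t 11.15 pos [ 447.  -131.8   87.6] yaw -5.8 q7 0.02 shift [ 3.  -0.1 59.6] roll 0.003 (0.2deg) or -3.139
```

View pics/m_wrist.png

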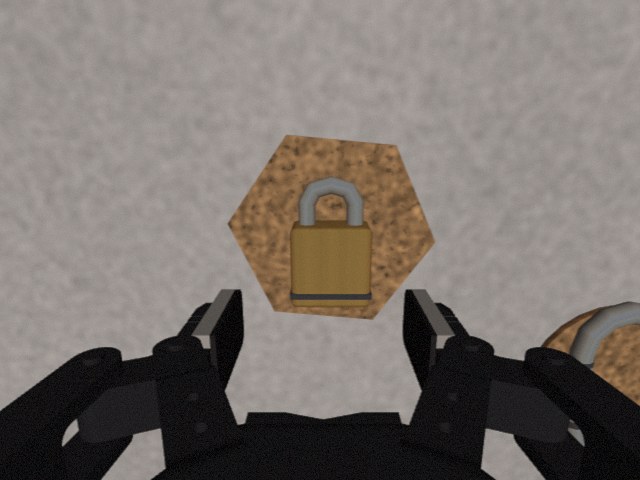

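Request:
arm_command --series '[[60,[3,0,35],0],[60,[3,0,55],0],[60,[3,0,60],0],[60,[3,0,60],0],[30,[3,0,60],0],[30,[3,0,60],0],[30,[3,0,60],0],[30,[3,0,60],0]]'

```text
t: 12.15
eef_pos: [0.4495, -0.1329, 0.0285]
tool_rot: [0.0, 0.999, -0.052, 0.001]
contact_force: [-0.7, 0.7, 5.3]
gripper_width: 0.451
```

Request:
arm_command --series '[[30,[0,0,-10],0],[30,[0,0,-45],0],[30,[0,0,-80],0]]'

```text
t: 12.52
eef_pos: [0.4482, -0.1329, 0.1088]
tool_rot: [-0.0, 0.999, -0.052, -0.0]
contact_force: [0.0, -0.8, -1.1]
gripper_width: 0.449
```

```bash
python3 goto.py 621 205.3 28 -6
```

```text
t 12.53 pos [ 448.2 -132.9  108.8] yaw -6.0 q7 0.03 shift [ 136.8 -354.3   80.7] roll 0.001 (0.0deg) or -3.141
```

Request:
arm_command --series '[[30,[20,-51,0],0],[30,[40,-102,0],0],[30,[60,-153,0],0],[30,[79,-204,0],0],[30,[98,-255,0],0],[30,[117,-306,0],0],[30,[137,-354,30],0],[30,[137,-354,60],0]]'

```text
t: 13.52
eef_pos: [0.6227, 0.2116, 0.0479]
tool_rot: [-0.002, 0.999, -0.049, 0.001]
contact_force: [-0.1, -1.0, -2.7]
gripper_width: 0.449
```

Request:
arm_command --series '[[30,[0,0,8],0],[30,[0,0,8],0]]'

```text
t: 13.78
eef_pos: [0.6213, 0.2036, 0.0396]
tool_rot: [0.001, 0.999, -0.053, -0.0]
contact_force: [0.2, -0.8, -0.6]
gripper_width: 0.452
```

```bash
python3 snap.py n wrist; python3 goto.py 621 205.3 28.5 -6
```

```text
13.775 [0.6213 0.2036 0.0396] [ 5.000e-04  9.986e-01 -5.260e-02 -3.000e-04] [ 0.2 -0.8 -0.6] 0.452
t 13.82 pos [622.  203.9  40.4] yaw -6.0 q7 -0.58 shift [-1.2 -1.3 11.9] roll -0.001 (-0.0deg) or 3.141
```

View pics/n_wrist.png

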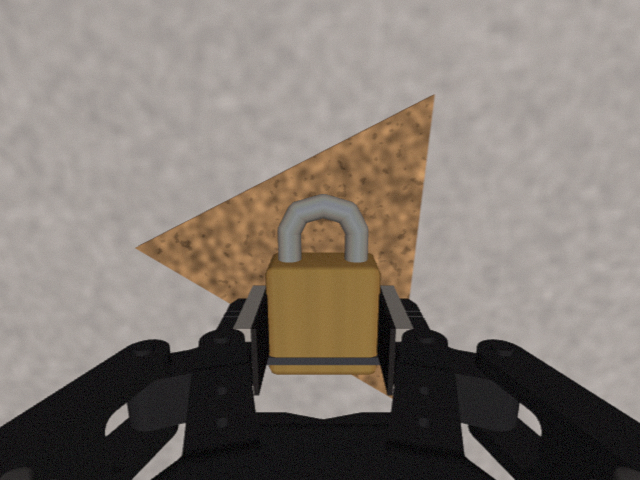

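Request:
arm_command --series '[[30,[-1,-1,6],0],[30,[-1,-1,10],0],[30,[-1,-1,12],0],[30,[-1,-1,12],0],[60,[-1,-1,12],0],[60,[-1,-1,12],0],[60,[-1,-1,-30],0],[70,[-1,-1,-90],0]]'

```text
t: 14.82
eef_pos: [0.6194, 0.2056, 0.1285]
tool_rot: [0.001, 0.999, -0.052, -0.002]
contact_force: [1.2, 0.4, 0.3]
gripper_width: 0.818
```

Request:
arm_command --series '[[85,[0,30,-50],0],[85,[0,30,-70],0],[85,[0,30,-70],0]]'

```text
t: 15.2
eef_pos: [0.6187, 0.1764, 0.2013]
tool_rot: [-0.001, 0.999, -0.052, 0.002]
contact_force: [0.3, 0.8, -1.0]
gripper_width: 0.994
```

```bash
python3 snap.py o wrist;  python3 goto.py 603 -230 200 -6
```

```text
15.2 [0.6187 0.1764 0.2013] [-9.000e-04  9.986e-01 -5.230e-02  1.900e-03] [ 0.3  0.8 -1. ] 0.994
t 15.25 pos [617.6 176.5 199.4] yaw -5.9 q7 -0.52 shift [ 27.6 405.9  -0.9] roll 0.001 (0.1deg) or -3.141
```

View pics/o_wrist.png

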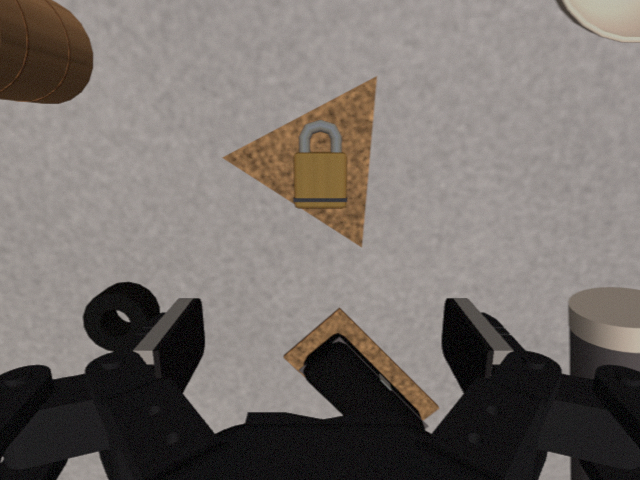

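Request:
arm_command --series '[[85,[4,55,0],0],[85,[8,110,0],0],[85,[12,165,0],0],[85,[16,220,0],0],[85,[20,275,0],0],[85,[24,330,0],0],[85,[28,385,0],0],[85,[28,440,0],0]]'

```text
t: 16.25
eef_pos: [0.5991, -0.265, 0.1969]
tool_rot: [-0.001, 0.999, -0.051, -0.001]
contact_force: [0.5, 0.9, 0.1]
gripper_width: 0.995
```

Request:
arm_command --series '[[85,[-20,0,0],-0.1],[85,[-40,0,0],-0.105],[85,[-40,0,0],-0.105]]'

```text
t: 16.62
eef_pos: [0.5581, -0.2597, 0.1972]
tool_rot: [-0.001, 1.0, 0.0, -0.002]
contact_force: [-0.5, -0.2, 0.3]
gripper_width: 0.998
```

```bash
python3 snap.py p wrist;  python3 - <<'E'
from h import *
import json
m=json.load(open("pics/o_wrist.json"))
T=plane(m,[[223,157],[377,77],[362,246]],.005)*1000; print(T.mean(0))
q=plane(m,[[295,152],[347,152],[347,206],[295,206]],.027)*1000; print(q.round(),q.mean(0),'origin',q.mean(0)[:2]+12*np.array([.1045,.9945]))
E
```

```text
16.625 [ 0.5581 -0.2597  0.1972] [-6.0e-04  1.0e+00  3.0e-04 -1.9e-03] [-0.5 -0.2  0.3] 0.998
[621.57001459 217.42590611   5.        ]
[[604. 229.  27.]
 [642. 225.  27.]
 [638. 185.  27.]
 [599. 189.  27.]] [620.76956425 206.92020454  27.        ] origin [622.02356425 218.85420454]
```

View pics/p_wrist.png

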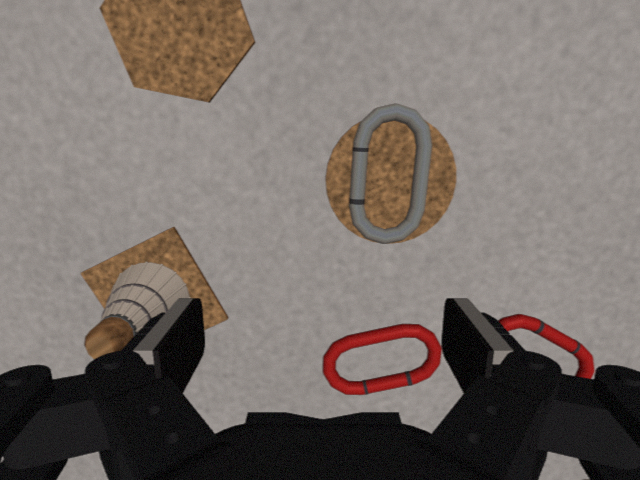

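```bash
python3 - <<'E'
from h import *
import json
from station import camera_model
m=json.load(open("pics/p_wrist.json")); img=cv2.imread("pics/p_wrist.png")
mk=cork(img); mk[:, :315]=0; mk[260:]=0; mk[:,470:]=0
pts=np.vstack([c.reshape(-1,2) for c in blobs(mk,100)])
P=plane(m,pts,.005)[:,:2]*1000; H=cv2.convexHull(np.float32(P)).reshape(-1,2)
print('circ',cv2.minEnclosingCircle(np.float32(P)))
# zoom
cv2.imwrite("pics/p2.png",cv2.resize(img[90:260,315:470],None,fx=3.5,fy=3.5,interpolation=cv2.INTER_CUBIC))
c=plane(m,[[395,104],[385.5,243],[350.5,175],[430,170]],.011)*1000; print(c.round(),c[:2].mean(0),c[2:].mean(0),np.linalg.norm(c[0]-c[1]),np.linalg.norm(c[2]-c[3]))
d=c[0]-c[1]; print(np.degrees(np.arctan2(d[1],d[0])))
# square
mk=cork(img); S=plane(m,[[174,227],[81,273],[228,318]],.005)*1000; print('sq',S.round(),(S[1]+S[2])/2,[np.linalg.norm(S[0]-S[i]) for i in(1,2)])
E
```

```text
circ ((610.5722045898438, -231.782470703125), 51.95684814453125)
[[ 611. -175.   11.]
 [ 608. -282.   11.]
 [ 579. -227.   11.]
 [ 640. -223.   11.]] [ 609.32074305 -228.22125749   11.        ] [ 609.28459665 -225.06542725   11.        ] 107.39804526329017 61.65828193620047
88.61809102347402
sq [[ 435. -270.    5.]
 [ 352. -311.    5.]
 [ 474. -352.    5.]] [ 413.10938786 -331.23675406    5.        ] [np.float64(92.04462589381417), np.float64(90.66579457327542)]
```

View pics/p2.png

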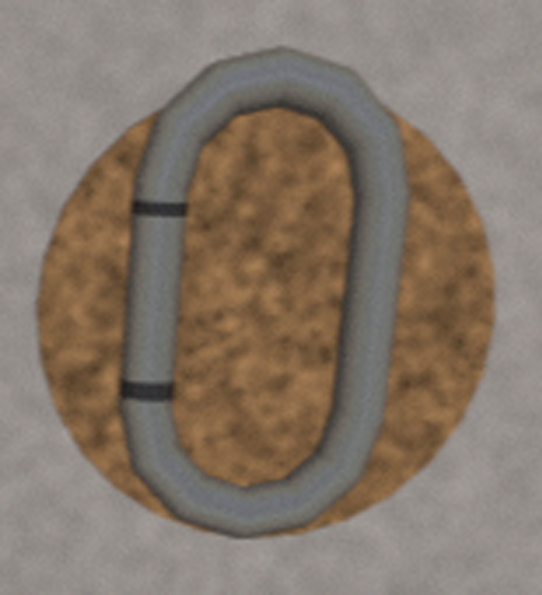

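```bash
python3 - <<'E'
from h import *
import json
from station import camera_model
m=json.load(open("pics/p_wrist.json"))
z=np.array([[159,210],[147,390],[381,200],[358,400]])/3.5+[315,90]
c=plane(m,z,.011)*1000; print(c.round(1))
for a,b in((0,1),(2,3)):
    d=c[a]-c[b]; print(np.degrees(np.arctan2(d[1],d[0])))
n=None
print('centre',c.mean(0))
# height: outer left-bar band marks in scene/side? use side & wrist ends
E
python3 goto.py 609.5 -228 90 -6; python3 - <<'E'
import sys; sys.path.insert(0,'.')
from h import *
for n,r in(("scene",(215,275,80,60)),("side",(310,280,75,70))):
    i=cv2.imread(f"pics/a_{n}.png")[r[1]:r[1]+r[3],r[0]:r[0]+r[2]]
    cv2.imwrite(f"pics/q_{n}.png",cv2.resize(i,None,fx=7,fy=7,interpolation=cv2.INTER_CUBIC))
E
```

```text
[[ 585.8 -208.    11. ]
 [ 584.1 -247.8   11. ]
 [ 634.1 -205.8   11. ]
 [ 631.9 -250.    11. ]]
87.55571209662136
87.05814102888476
centre [ 608.95905058 -227.90841699   11.        ]
t 16.68 pos [ 559.4 -259.5  197.7] yaw 0.1 q7 0.33 shift [ 50.4 -31.3 107.6] roll 0.106 (6.1deg) or -3.036
```

View pics/q_side.png

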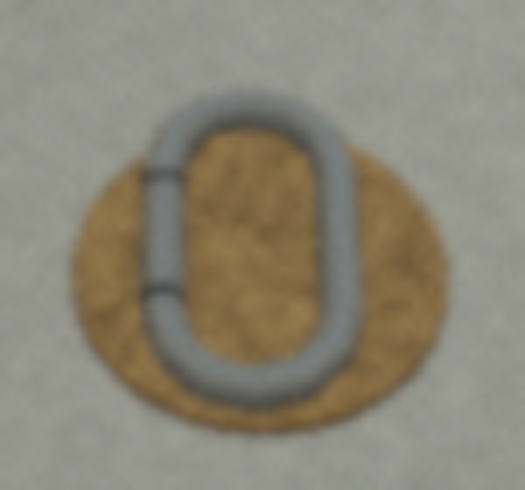

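View pics/q_scene.png

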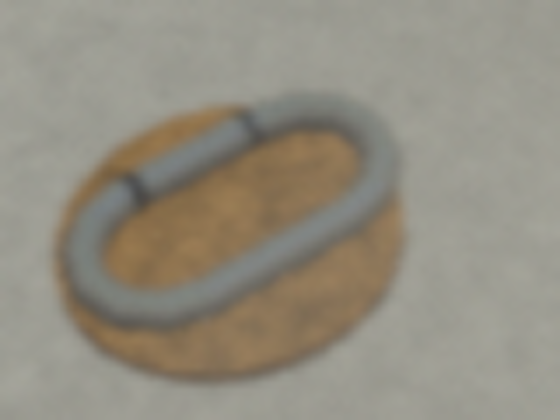

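```bash
python3 - <<'E'
from h import *
import json
from station import camera_model
sc,sd=camera_model("scene"),camera_model("side")
s=np.array([[165,173],[163,290]])/7+[310,280]; c=np.array([[250,122],[133,190]])/7+[215,275]
print('marks h',tri(sc,c,sd,s)*1000)
w=json.load(open("pics/p_wrist.json")); pw=np.array([[159,210],[147,390]])/3.5+[315,90]
print(tri(w,pw,sd,s)*1000, tri(w,pw,sc,c)*1000)
# tips: tool frame from p pose (yaw 0)
R=np.array(w['R']);t=np.array(w['t']);C=-R.T@t; tcp=np.array([.5585,-.2596,.1974]); print('cam rel',(C-tcp)*1000)
K,_,_=cam(w); Rw=np.array(json.load(open("pics/a.json"))['R'])
for nm,hw,l,r in(("85",42.7,[203,298],[443.5,298]),("60",30,[243,290],[404,290]),("39",19.5,[267.5,285],[381.5,285]),("60b",30,[240,350],[406,350])):
    for p,sg in((l,-1),(r,1)):
        d=Rw.T@np.linalg.inv(K)@np.array([*p,1.]); rel=(C-tcp)*1000
        k=(sg*hw-rel[0])/d[0]; print(nm,(rel+k*d).round(1))
E
```

```text
marks h [[ 585.77929508 -205.24532393   13.2978427 ]
 [ 583.62103797 -245.56538573   12.23881655]]
[[ 585.58201487 -207.79977523   15.85401591]
 [ 583.52370663 -247.10672197   15.10755861]] [[ 586.08563959 -206.58250074   14.72733454]
 [ 584.26494185 -246.80074145   12.97569036]]
cam rel [ -0.50990217  65.09347121 126.94741755]
85 [-42.7   8.5  -3.1]
85 [42.7  7.2 -6.2]
60 [-30.    8.6 -10.1]
60 [ 30.    7.2 -13.8]
39 [-19.5  14.4  -0.6]
39 [19.5 14.1 -1.4]
60b [-30.   -9.9   0.3]
60b [ 30.  -12.7  -4.6]
```

Request:
arm_command --series '[[80,[25,-16,40],0.05],[80,[50,-31.5,80],0.05],[80,[50,-31.5,120],0.05],[80,[50,-31.5,135],0.05],[80,[50,-31.5,135],0.05]]'

```text
t: 17.3
eef_pos: [0.6094, -0.2285, 0.0633]
tool_rot: [-0.0, 1.0, -0.025, -0.001]
contact_force: [0.1, -0.5, 1.0]
gripper_width: 0.936
```

```bash
python3 snap.py r wrist;  python3 goto.py 609.2 -228 19 -2.7
```

```text
17.3 [ 0.6094 -0.2285  0.0633] [-2.000e-04  9.997e-01 -2.450e-02 -1.000e-03] [ 0.1 -0.5  1. ] 0.936
t 17.35 pos [ 610.3 -229.    64.7] yaw -2.8 q7 0.21 shift [-1.2 -1.  45.7] roll -0.002 (-0.1deg) or 3.139
```

View pics/r_wrist.png

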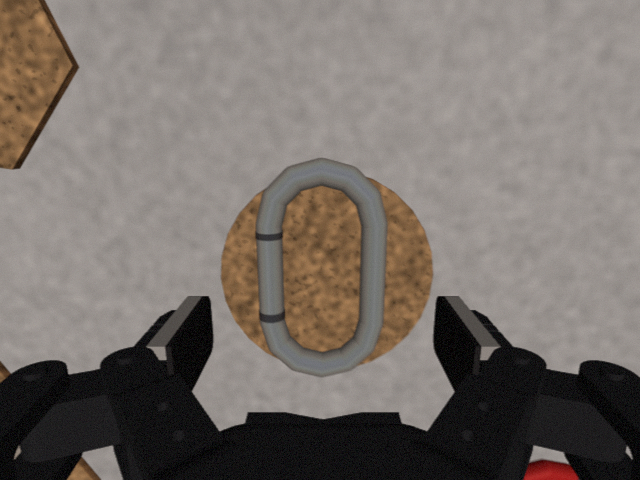

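Request:
arm_command --series '[[78,[-0.5,-0.5,25],0],[78,[-0.5,-0.5,40],0],[78,[-0.5,-0.5,45],0],[78,[-0.5,-0.5,45],0]]'

```text
t: 17.85
eef_pos: [0.6097, -0.2283, 0.0197]
tool_rot: [0.0, 1.0, -0.025, 0.0]
contact_force: [0.4, -0.0, -0.3]
gripper_width: 0.916
```

Request:
arm_command --series '[[62,[0,0,0],0],[62,[0,0,0],0],[50,[0,0,0],0],[50,[0,0,0],0],[50,[0,0,0],0]]'

```text
t: 18.48
eef_pos: [0.6098, -0.2282, 0.0206]
tool_rot: [0.0, 1.0, -0.025, 0.0]
contact_force: [-1.8, 1.0, 6.7]
gripper_width: 0.67
```

Request:
arm_command --series '[[50,[0,0,-5],0],[50,[0,0,-10],0],[50,[0,0,-10],0]]'

```text
t: 18.85
eef_pos: [0.6098, -0.2281, 0.0298]
tool_rot: [0.0, 1.0, -0.024, 0.0]
contact_force: [0.4, 0.0, -1.3]
gripper_width: 0.668
```

```bash
python3 snap.py s wrist side;  python3 goto.py 452 -120 20 -2.7
```

```text
18.85 [ 0.6098 -0.2281  0.0298] [ 1.000e-04  9.997e-01 -2.450e-02  4.000e-04] [ 0.4  0.  -1.3] 0.668
t 18.95 pos [ 609.4 -228.    29.3] yaw -2.8 q7 0.21 shift [-162.5 -100.2    9.3] roll -0.002 (-0.1deg) or 3.140
```

View pics/s_wrist.png

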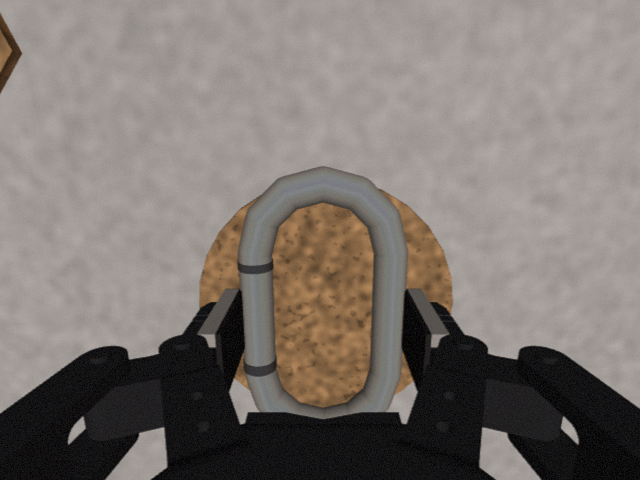

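```bash
python3 - <<'E'
import cv2
i=cv2.imread("pics/s_side.png")[220:380,250:450]; cv2.imwrite("pics/s2.png",cv2.resize(i,None,fx=3.5,fy=3.5))
E
```

```text
(no output)
```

View pics/s2.png

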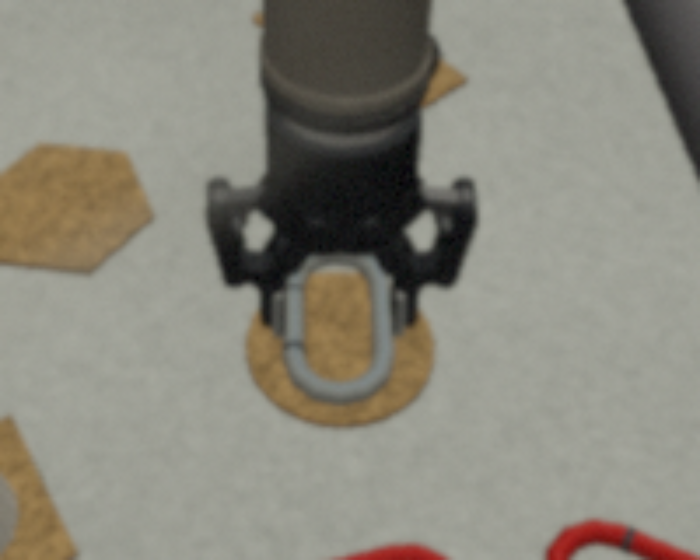

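Request:
arm_command --series '[[50,[0,0,-30],0],[50,[-45,-28,-30],0],[50,[-90,-56,-30],0],[50,[-130,-80,-30],0],[50,[-163,-100,-30],0],[50,[-163,-100,-15],0],[50,[-163,-100,0],0],[50,[-163,-100,4],0]]'

```text
t: 19.95
eef_pos: [0.4518, -0.1207, 0.024]
tool_rot: [0.0, 1.0, -0.025, -0.001]
contact_force: [-1.0, 0.3, -1.3]
gripper_width: 0.673
```

Request:
arm_command --series '[[50,[0,0,2],0],[50,[0,0,2],0]]'

```text
t: 20.2
eef_pos: [0.4519, -0.1205, 0.0232]
tool_rot: [0.0, 1.0, -0.025, 0.0]
contact_force: [-0.5, 0.6, -1.7]
gripper_width: 0.671
```

```bash
python3 goto.py 452 -120 20.5 -2.7
```

```text
t 20.2 pos [ 451.9 -120.5   23.2] yaw -2.8 q7 0.06 shift [ 0.1 -0.5  2.7] roll -0.002 (-0.1deg) or 3.139
```

Request:
arm_command --series '[[50,[0,0,2],0],[50,[0,0,3],0],[50,[0,0,3],0],[75,[0,0,3],0],[75,[0,0,3],0],[75,[0,0,-5],0],[75,[0,0,-50],0],[75,[0,0,-110],0]]'

```text
t: 21.2
eef_pos: [0.4505, -0.12, 0.1341]
tool_rot: [-0.0, 1.0, -0.024, -0.001]
contact_force: [2.0, -1.0, -0.9]
gripper_width: 0.877
```

Request:
arm_command --series '[[75,[0,0,-60],0],[60,[0,60,-90],0],[60,[-20,120,-90],0],[60,[-35,180,-90],0],[60,[-35,210,-90],0],[60,[-35,210,-90],0]]'

```text
t: 21.95
eef_pos: [0.405, -0.3311, 0.2238]
tool_rot: [0.001, 1.0, -0.027, 0.0]
contact_force: [0.1, 0.5, 0.4]
gripper_width: 0.703
```

```bash
python3 goto.py 413 -331 190 0; python3 snap.py u wrist scene side
```

```text
t 21.95 pos [ 405.  -331.1  223.8] yaw -3.1 q7 0.55 shift [ 8.  -0.5 33.8] roll -0.054 (-3.1deg) or 3.087
21.95 [ 0.405  -0.3311  0.2238] [ 6.000e-04  9.996e-01 -2.710e-02  2.000e-04] [0.1 0.5 0.4] 0.703
```

View pics/u_wrist.png

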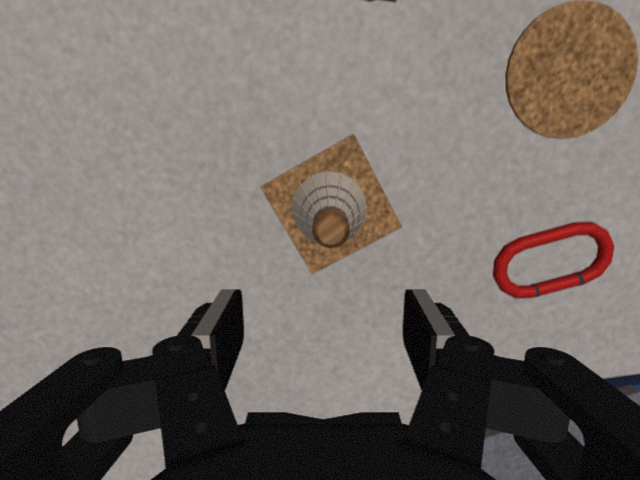

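View pics/u_side.png

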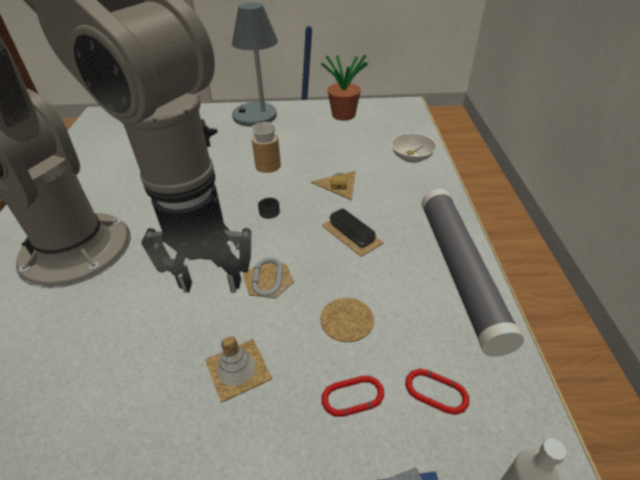

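```bash
python3 - <<'E'
from h import *
import json
M={n:json.load(open(f"pics/u_{n}.json")) for n in("wrist","side","scene")}
I={n:cv2.imread(f"pics/u_{n}.png") for n in M}
S=plane(M['wrist'],[[353,134],[261,186],[313,272],[401,226]],.005)*1000; print('sq',S.round(),S.mean(0))
print('sq side ang',np.degrees(np.arctan2(*(S[0]-S[1])[1::-1])))
cv2.imwrite("pics/v1.png",cv2.resize(I['wrist'][160:260,280:380],None,fx=6,fy=6,interpolation=cv2.INTER_CUBIC))
a=cv2.resize(I['side'][330:400,200:280],None,fx=5,fy=5,interpolation=cv2.INTER_CUBIC);b=cv2.resize(I['scene'][240:310,125:205],None,fx=5,fy=5,interpolation=cv2.INTER_CUBIC)
cv2.imwrite("pics/v2.png",np.hstack([a,b]))
mk=cork(I['side']); c=[x for x in blobs(mk,500)]
for x in c:
    P=plane(M['side'],x.reshape(-1,2),.005)[:,:2]*1000
    print('side',cv2.minEnclosingCircle(np.float32(P)))
for x in blobs(cork(I['scene']),500):
    P=plane(M['scene'],x.reshape(-1,2),.005)[:,:2]*1000
    print('scene',cv2.minEnclosingCircle(np.float32(P)))
E
```

```text
sq [[ 433. -270.    5.]
 [ 352. -309.    5.]
 [ 392. -390.    5.]
 [ 473. -351.    5.]] [ 412.78969886 -330.04336724    5.        ]
sq side ang 25.854213753549466
side ((410.08331298828125, -327.9899597167969), 66.65992736816406)
side ((610.459716796875, -233.8361358642578), 52.08685302734375)
side ((620.9373779296875, 213.0557403564453), 73.39775848388672)
side ((412.441162109375, 383.3854064941406), 101.9379653930664)
side ((976.0899658203125, 77.00885009765625), 611.0863647460938)
side ((666.755126953125, 726.825927734375), 148.1334228515625)
scene ((610.0670166015625, -231.4748992919922), 51.946937561035156)
scene ((412.9476013183594, -332.1041564941406), 62.01777648925781)
scene ((621.2088623046875, 219.24276733398438), 73.77230072021484)
scene ((824.7879638671875, 239.91107177734375), 599.5492553710938)
scene ((373.3969421386719, 375.7393493652344), 108.42381286621094)
scene ((508.67120361328125, 710.961669921875), 214.041015625)
scene ((-565.3948974609375, 368.228515625), 355.7335205078125)
scene ((-837.7528076171875, 69.49940490722656), 407.667724609375)
scene ((-2242.68359375, -61.081668853759766), 615.1466674804688)
```

View pics/v1.png

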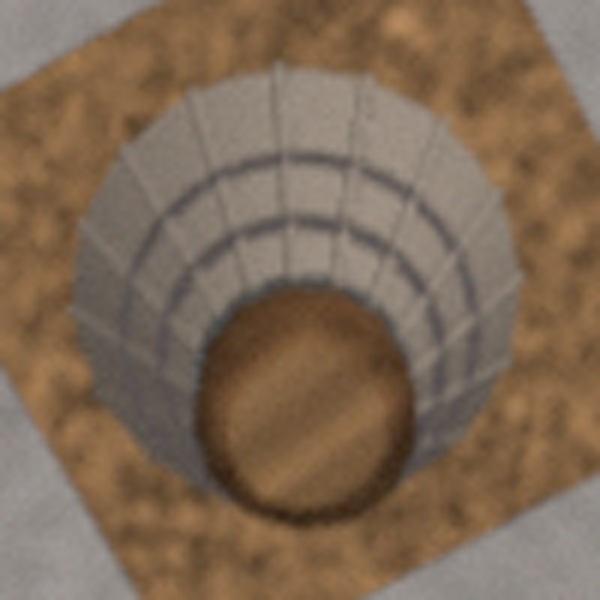

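View pics/v2.png

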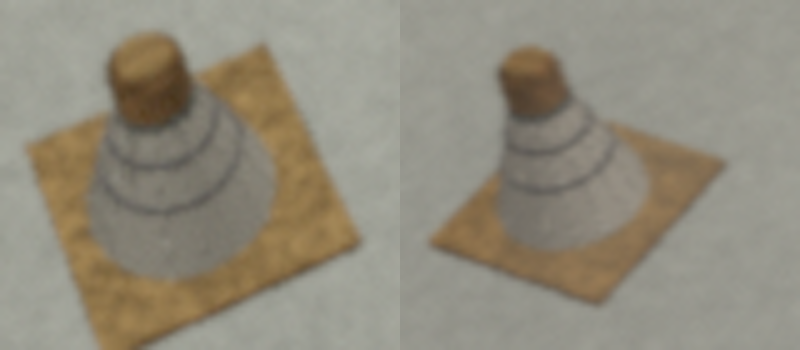

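```bash
python3 - <<'E'
from h import *
import json
M={n:json.load(open(f"pics/u_{n}.json")) for n in("wrist","side","scene")}
w,s,c=[330.8,230],[229.6,342],[151.2,252]
print(tri(M['side'],s,M['scene'],c)*1000,tri(M['wrist'],w,M['side'],s)*1000,tri(M['wrist'],w,M['scene'],c)*1000)
print(plane(M['wrist'],[330.8,228.7],.083)*1000)
# rim: leftmost/rightmost/top in wrist at z=.005
q=plane(M['wrist'],[[292.3,212],[366.8,207],[326.5,171.3]],.005)*1000;print(q)
E
```

```text
[[ 410.07735063 -330.22185971   84.0863121 ]] [[ 410.50055729 -331.93083026   83.19940028]] [[ 410.51517893 -329.99673242   86.71722368]]
[[ 410.10929897 -331.18591886   83.        ]]
[[ 377.64371121 -333.32917981    5.        ]
 [ 443.23020709 -332.39660514    5.        ]
 [ 409.51971474 -299.50404293    5.        ]]
```

Request:
arm_command --series '[[55,[5.3,0,50],0],[55,[5.3,0,95],0],[55,[5.3,0,110],0],[55,[5.3,0,110],0]]'

```text
t: 22.6
eef_pos: [0.4116, -0.3276, 0.1132]
tool_rot: [-0.001, 1.0, -0.024, -0.001]
contact_force: [1.0, 0.4, 1.0]
gripper_width: 0.645
```

```bash
python3 goto.py 410.3 -331 83 -3.1; python3 snap.py w wrist
```

```text
t 22.6 pos [ 411.6 -327.6  113.2] yaw -2.7 q7 0.57 shift [-1.1  3.5 30.2] roll 0.006 (0.4deg) or -3.135
22.6 [ 0.4116 -0.3276  0.1132] [-5.000e-04  9.997e-01 -2.390e-02 -6.000e-04] [1.  0.4 1. ] 0.645
```

View pics/w_wrist.png

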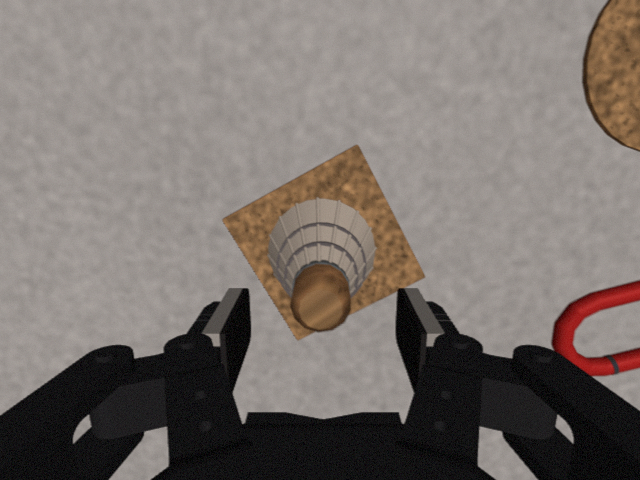

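Request:
arm_command --series '[[50,[-1,3,15],0],[50,[-1,3,27],0],[50,[-1,3,30],0],[50,[-1,3,30],0]]' --squeeze 20

```text
t: 23.15
eef_pos: [0.4103, -0.3314, 0.0831]
tool_rot: [-0.0, 1.0, -0.025, -0.0]
contact_force: [0.4, -0.1, 0.8]
gripper_width: 0.584
```

```bash
python3 goto.py 410.3 -331 83 -3.1
```

```text
t 23.15 pos [ 410.3 -331.4   83.1] yaw -2.8 q7 0.59 shift [ 0.  -0.4  0.1] roll 0.005 (0.3deg) or -3.137
```

Request:
arm_command --series '[[30,[0,0,0],0],[20,[0,0,0],0],[20,[0,0,0],0],[20,[0,0,0],0],[20,[0,0,0],0]]'

```text
t: 23.78
eef_pos: [0.4105, -0.3316, 0.0836]
tool_rot: [0.0, 1.0, -0.025, 0.0]
contact_force: [0.1, 0.6, 4.8]
gripper_width: 0.296
```

Request:
arm_command --series '[[20,[0,0,-10],0],[20,[0,0,-30],0],[20,[0,0,-30],0]]'

```text
t: 24.15
eef_pos: [0.4113, -0.332, 0.1147]
tool_rot: [0.001, 1.0, -0.024, 0.001]
contact_force: [-0.3, 0.0, 0.2]
gripper_width: 0.291
```

```bash
python3 goto.py 610.3 -232.5 83 -3.1; python3 snap.py x wrist side; python3 - <<'E'
import cv2
i=cv2.imread("pics/x_side.png")[220:420,150:400]; cv2.imwrite("pics/x2.png",cv2.resize(i,None,fx=3,fy=3))
E
```

```text
t 24.15 pos [ 411.3 -332.   114.7] yaw -2.8 q7 0.58 shift [ 193.8 -109.2   32.1] roll 0.005 (0.3deg) or -3.136
24.15 [ 0.4113 -0.332   0.1147] [ 8.000e-04  9.997e-01 -2.450e-02  1.300e-03] [-0.3  0.   0.2] 0.291
```

View pics/x2.png

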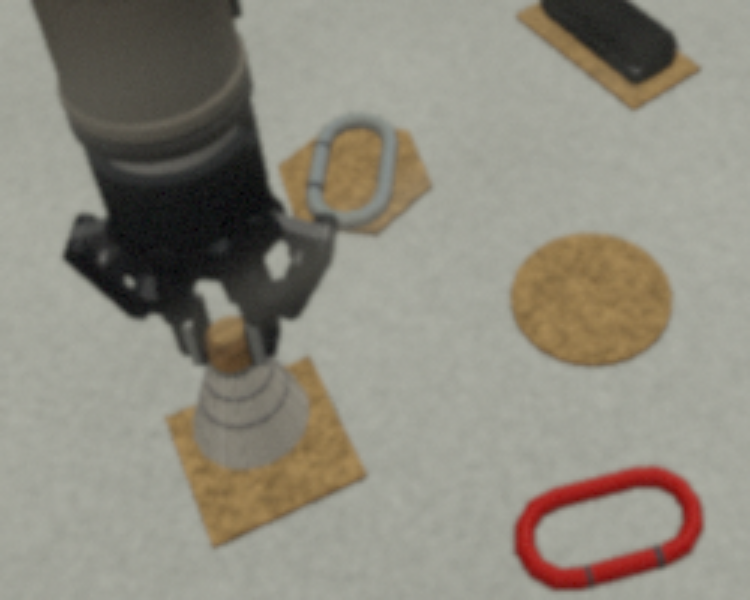

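View pics/x_wrist.png

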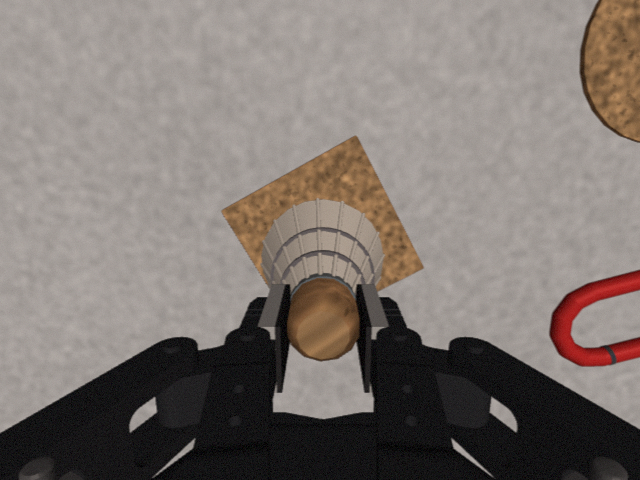

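Request:
arm_command --series '[[20,[20,-11,-10],0],[20,[60,-34,-10],0],[20,[100,-56,-10],0],[20,[145,-82,-10],0],[20,[180,-101,-10],0],[20,[194,-109,-5],0],[20,[194,-109,10],0],[20,[194,-109,20],0]]'

```text
t: 25.25
eef_pos: [0.6068, -0.2335, 0.0913]
tool_rot: [0.0, 1.0, -0.026, -0.002]
contact_force: [-0.7, -0.0, -0.6]
gripper_width: 0.292
```

Request:
arm_command --series '[[20,[0,0,4],0],[20,[0,0,4],0],[20,[0,0,4],0]]'

```text
t: 25.62
eef_pos: [0.6095, -0.2326, 0.0898]
tool_rot: [0.0, 1.0, -0.025, 0.0]
contact_force: [-0.1, -0.6, -0.3]
gripper_width: 0.291
```

```bash
python3 goto.py 610.3 -232.3 83.5 -3.1; python3 snap.py y wrist side; python3 - <<'E'
import cv2
i=cv2.imread("pics/y_side.png")[220:420,250:450]; cv2.imwrite("pics/y2.png",cv2.resize(i,None,fx=3,fy=3))
E
```

```text
t 25.62 pos [ 609.5 -232.6   89.8] yaw -2.8 q7 0.28 shift [ 0.8 -0.3  6.3] roll 0.004 (0.3deg) or -3.137
25.625 [ 0.6095 -0.2326  0.0898] [ 1.000e-04  9.997e-01 -2.480e-02  4.000e-04] [-0.1 -0.6 -0.3] 0.291
```

View pics/y2.png

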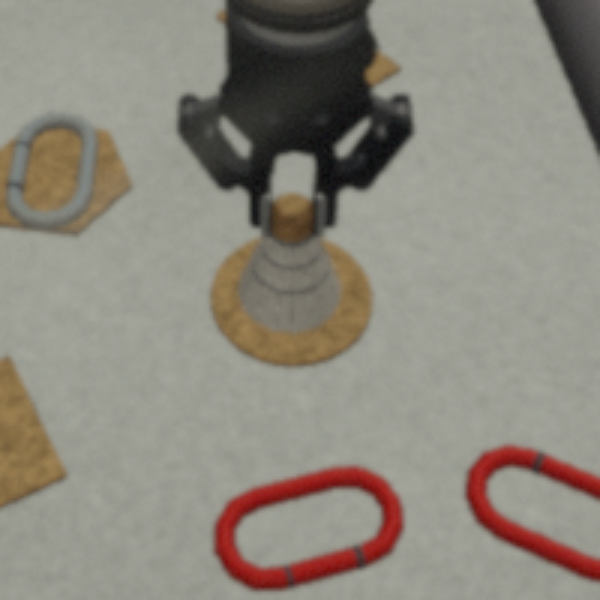

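View pics/y_wrist.png

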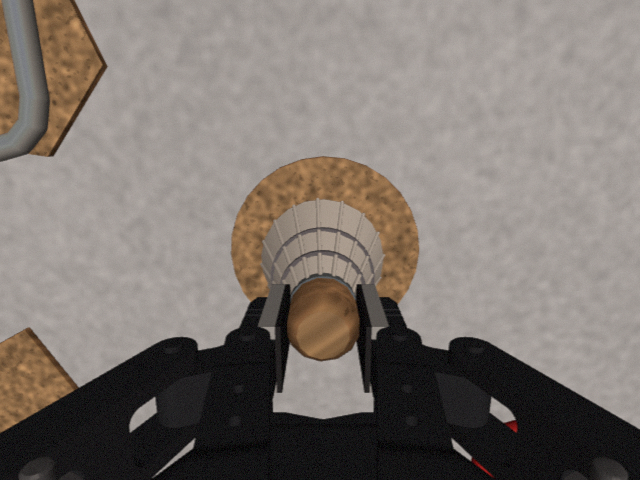

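Request:
arm_command --series '[[20,[0.5,0,3],0],[20,[0.5,0,5],0],[20,[0.5,0,6],0],[20,[0.5,0,6],0],[20,[0.5,0,6],0]]'

```text
t: 26.35
eef_pos: [0.61, -0.2321, 0.0837]
tool_rot: [-0.0, 1.0, -0.025, 0.0]
contact_force: [-2.6, 1.6, 5.2]
gripper_width: 0.288
```

Request:
arm_command --series '[[40,[0,0,0],0],[55,[0,0,0],0],[60,[0,0,0],0],[60,[0,0,-20],0],[60,[0,0,-60],0],[60,[0,0,-100],0]]'

```text
t: 27.1
eef_pos: [0.6102, -0.2323, 0.1857]
tool_rot: [0.0, 1.0, -0.025, 0.0]
contact_force: [0.3, -0.2, 0.2]
gripper_width: 0.704
```

```bash
python3 goto.py 452 -120 70 -2.7; python3 snap.py z wrist
```

```text
t 27.1 pos [ 610.2 -232.3  185.7] yaw -2.8 q7 0.27 shift [-163.6 -104.4  115.6] roll -0.002 (-0.1deg) or 3.140
27.1 [ 0.6102 -0.2323  0.1857] [ 1.000e-04  9.997e-01 -2.450e-02  4.000e-04] [ 0.3 -0.2  0.2] 0.704
```

View pics/z_wrist.png

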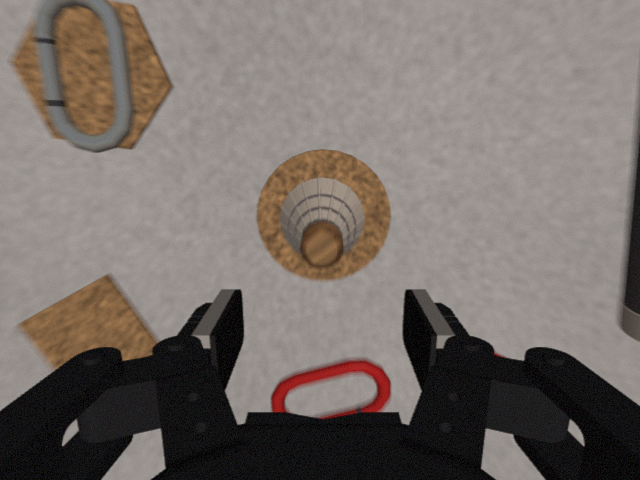

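Shuttlecock stands centred at (322,215) on the round mat. Back to the carabiner, keeping high while near the shuttlecock.

Request:
arm_command --series '[[80,[-45,-29,0],0],[80,[-90,-58,0],0],[80,[-130,-83,30],0],[80,[-163,-104,60],0],[80,[-163,-104,100],0],[80,[-163,-104,122],0],[80,[-163,-104,122],0],[80,[-163,-104,122],0]]'

```text
t: 28.15
eef_pos: [0.4533, -0.1205, 0.0625]
tool_rot: [0.0, 1.0, -0.025, 0.001]
contact_force: [0.1, 0.2, -0.8]
gripper_width: 0.934
```

```bash
python3 goto.py 452 -120 19.5 -2.7; python3 snap.py aa wrist
```

```text
t 28.15 pos [ 453.3 -120.5   62.5] yaw -2.8 q7 0.12 shift [-1.4 -0.5 43. ] roll -0.002 (-0.1deg) or 3.139
28.15 [ 0.4533 -0.1205  0.0625] [ 1.000e-04  9.997e-01 -2.470e-02  1.000e-03] [ 0.1  0.2 -0.8] 0.934
```

View pics/aa_wrist.png

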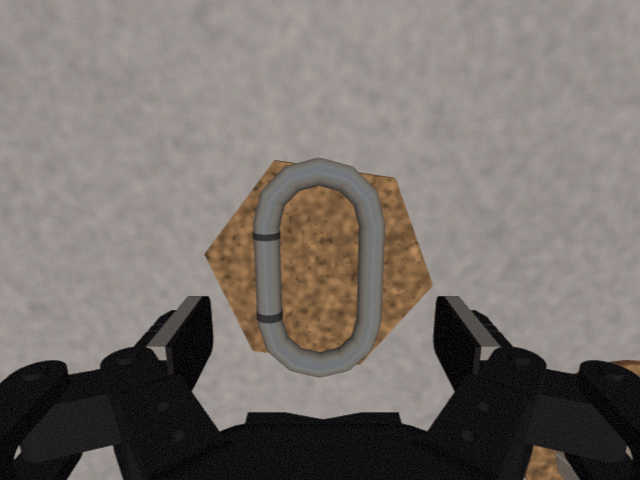

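Request:
arm_command --series '[[78,[-1,0,25],0],[78,[-1,0,38],0],[78,[-1,0,43],0],[78,[-1,0,43],0],[62,[-1,0,43],0],[62,[-1,0,43],0]]' --squeeze 60

```text
t: 28.95
eef_pos: [0.4516, -0.1202, 0.0187]
tool_rot: [0.0, 1.0, -0.024, 0.0]
contact_force: [-0.7, -0.3, -0.7]
gripper_width: 0.724
```

Request:
arm_command --series '[[50,[0,0,0],0],[50,[0,0,0],0],[50,[0,0,0],0],[50,[0,0,0],0]]'

```text
t: 29.45
eef_pos: [0.4517, -0.1203, 0.0193]
tool_rot: [-0.0, 1.0, -0.025, 0.0]
contact_force: [-1.6, 1.0, 12.0]
gripper_width: 0.671
```

Request:
arm_command --series '[[50,[0,0,-10],0],[50,[0,0,-30],0],[50,[0,0,-40],0],[50,[0,0,-40],0]]'

```text
t: 29.95
eef_pos: [0.4518, -0.1203, 0.059]
tool_rot: [0.0, 1.0, -0.024, 0.001]
contact_force: [0.9, -0.5, -2.4]
gripper_width: 0.674
```

```bash
python3 goto.py 413 -331 20.5 -2.7; python3 snap.py bb wrist
```

```text
t 29.95 pos [ 451.8 -120.3   59. ] yaw -2.8 q7 0.12 shift [-28.5 212.4  38.5] roll -0.002 (-0.1deg) or 3.140
29.95 [ 0.4518 -0.1203  0.059 ] [ 1.000e-04  9.997e-01 -2.450e-02  9.000e-04] [ 0.9 -0.5 -2.4] 0.674
```

View pics/bb_wrist.png

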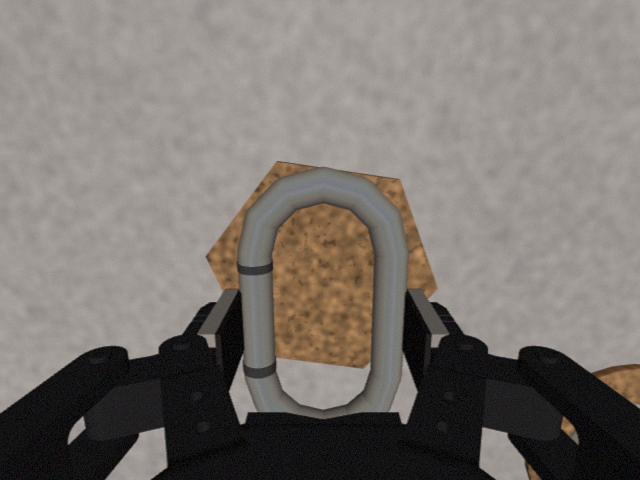

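Request:
arm_command --series '[[50,[-7,50,-5],0],[50,[-14,100,-5],0],[50,[-21,150,-5],0],[50,[-26,195,-5],0],[50,[-28,211,0],0],[50,[-28,211,20],0],[50,[-28,211,30],0],[50,[-28,211,33],0]]'

```text
t: 31.0
eef_pos: [0.4127, -0.3283, 0.0243]
tool_rot: [-0.001, 1.0, -0.024, -0.001]
contact_force: [-0.3, -1.5, -1.7]
gripper_width: 0.669
```

Request:
arm_command --series '[[50,[0,0,2],0],[50,[0,0,2],0]]'

```text
t: 31.25
eef_pos: [0.4134, -0.3294, 0.0236]
tool_rot: [0.0, 1.0, -0.024, 0.0]
contact_force: [0.7, -0.6, -1.6]
gripper_width: 0.671
```

```bash
python3 goto.py 413 -331 20 -2.7; python3 snap.py cc wrist
```

```text
t 31.25 pos [ 413.4 -329.4   23.6] yaw -2.8 q7 0.56 shift [-0.3  1.6  3.6] roll -0.001 (-0.1deg) or 3.140
31.25 [ 0.4134 -0.3294  0.0236] [ 1.000e-04  9.997e-01 -2.420e-02  2.000e-04] [ 0.7 -0.6 -1.6] 0.671
```

View pics/cc_wrist.png

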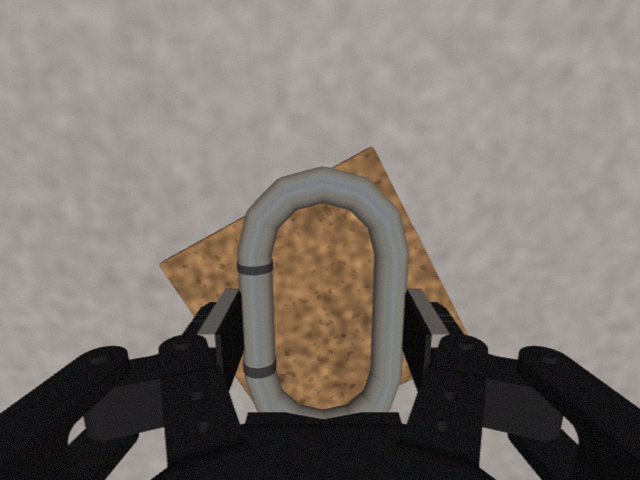

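Request:
arm_command --series '[[50,[0,1,2],0],[50,[0,1,4],0],[50,[0,1,4],0],[75,[0,1,4],0],[75,[0,1,4],0],[75,[0,1,-5],0],[75,[0,1,-50],0],[75,[0,1,-110],0]]'

```text
t: 32.3
eef_pos: [0.4122, -0.33, 0.1341]
tool_rot: [-0.001, 1.0, -0.024, -0.001]
contact_force: [0.7, -1.6, 0.4]
gripper_width: 0.879
```

Request:
arm_command --series '[[75,[0,0,-60],0],[85,[30,-60,-80],0],[85,[60,-120,-90],0],[85,[60,-120,-90],0]]'

```text
t: 32.8
eef_pos: [0.4814, -0.2092, 0.225]
tool_rot: [-0.0, 1.0, -0.021, 0.002]
contact_force: [1.1, 0.2, 0.0]
gripper_width: 0.994
```

```bash
python3 snap.py dd wrist side scene
```

```text
32.8 [ 0.4814 -0.2092  0.225 ] [-5.000e-04  9.998e-01 -2.100e-02  1.600e-03] [1.1 0.2 0. ] 0.994
```

View pics/dd_side.png

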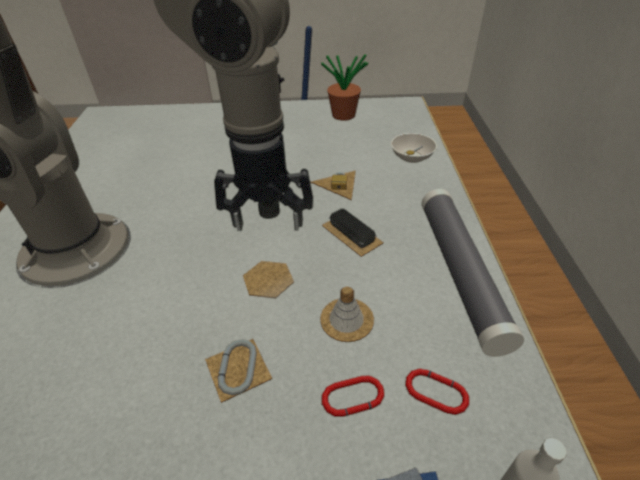

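View pics/dd_scene.png

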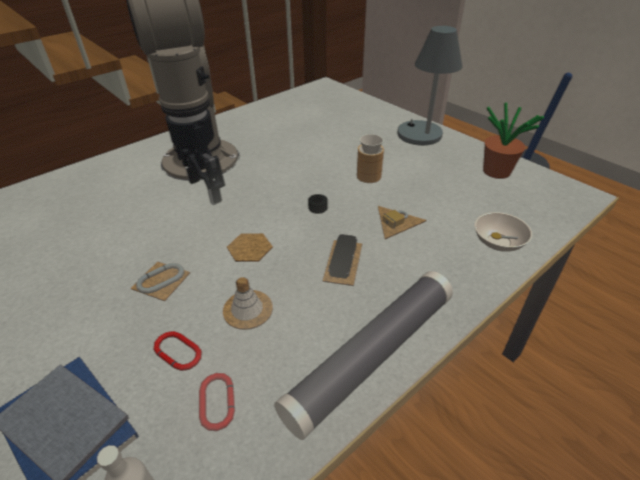

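View pics/dd_wrist.png

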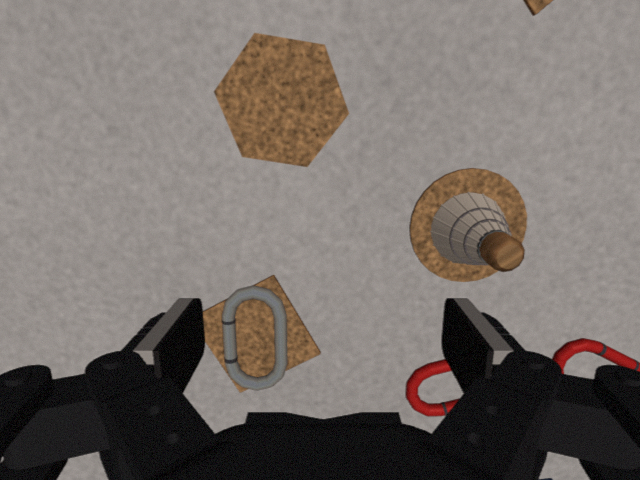

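```bash
python3 - <<'E'
from h import *
import json
M={n:json.load(open(f"pics/dd_{n}.json")) for n in("wrist","side","scene")}
c=plane(M['wrist'],[[253,286],[258,389],[222,338],[287,338]],.011)*1000; print('carab',c[:2].mean(0),c[2:].mean(0),'vs 413,-331')
r=plane(M['wrist'],[[410,225],[527,222],[472,168],[465,281]],.005)*1000; print('round',r.mean(0))
sd=cv2.imread("pics/dd_side.png"); 
h=cv2.cvtColor(sd,cv2.COLOR_BGR2HSV)
mk=cv2.inRange(h,(0,0,0),(180,255,60)); mk[:205]=0;mk[255:]=0;mk[:,:322]=0;mk[:,385:]=0
b=max(blobs(mk,50),key=cv2.contourArea); px=b.reshape(-1,2).mean(0)
sc=cv2.imread("pics/dd_scene.png");h=cv2.cvtColor(sc,cv2.COLOR_BGR2HSV)
mk=cv2.inRange(h,(0,0,0),(180,255,75)); mk[:225]=0;mk[285:]=0;mk[:,:325]=0;mk[:,365:]=0
d=max(blobs(mk,50),key=cv2.contourArea); p2=d.reshape(-1,2).mean(0)
print('case',px,p2,tri(M['side'],px,M['scene'],p2)*1000)
l=json.load(open("pics/l_wrist.json"))  # case & mat extents, end view
e=plane(l,[[323,143],[323,322],[286,230],[359,230]],.03)*1000; o=plane(l,[[270,128],[375,127],[371,318],[279,318]],.005)*1000
print('case l',e[:2].mean(0),e[2:].mean(0),'obl',o.mean(0),o.round())
# shuttle cork top
i=np.hstack([cv2.resize(sd[280:350,310:390],None,fx=5,fy=5,interpolation=2),cv2.resize(sc[270:340,210:290],None,fx=5,fy=5,interpolation=2)]);cv2.imwrite("pics/ee.png",i)
z=json.load(open("pics/z_wrist.json")); print('cork',plane(z,[[322,243.5]],.083)*1000)
q=plane(z,[[279.5,212],[364,212]],.005)*1000;print('rim',q.mean(0))
E
```

```text
carab [ 412.93617744 -331.31087009   11.        ] [ 412.03963935 -329.80187509   11.        ] vs 413,-331
round [ 610.79619475 -229.93883149    5.        ]
case [352.06 227.74] [342.59259259 255.87962963] [[639.12304384  12.7149734   21.47884529]]
case l [639.49524729  12.91386177  30.        ] [636.05203881  17.02683208  30.        ] obl [639.92170924  13.36937628   5.        ] [[569.  48.   5.]
 [626.  91.   5.]
 [711. -22.   5.]
 [654. -64.   5.]]
cork [[ 609.34461993 -231.71395348   83.        ]]
rim [ 609.269902  -228.0910732    5.       ]
```

View pics/ee.png

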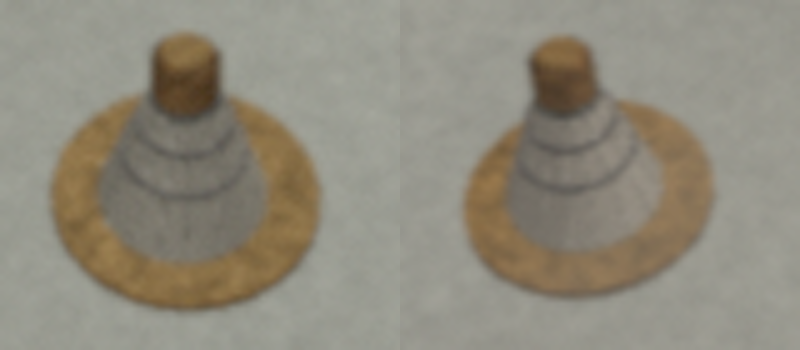

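All four sit within about 2 mm of their mat centres by my measurements. The six-sided mat is empty, the pen cup is where it was, and the gripper is clear, so I'm handing in.

```bash
python3 - <<'E'
from station import bot
print(bot.hand_in())
E
```

```text
the job is handed in; nothing more can be done
None
```

I moved all four things to their own mats and handed the job in at about 33 s of the 141 s. I used the six-sided mat as the spare spot, first for the padlock/case swap and then for the carabiner/shuttlecock swap.

Last position checks, with measured centres in mm:

| Thing | Mat | Thing at | Mat centre | Off by |
|---|---|---|---|---|
| Shuttlecock | round | (609, -232), from the cork | (610, -232) | about 1 mm |
| Eyeglass case | oblong | (639, 13) | (640, 13) | about 1 mm |
| Carabiner | square | (413, -331) | (413, -331) | under 2 mm |
| Padlock | triangular | (622, 219) | (622, 217) | about 2 mm |

- **Orientation:** The case lies along the oblong mat, turned the same as the mat to within about a degree. In the last pictures the shuttlecock stands cork up and the padlock and carabiner lie flat.
- **Surroundings:** The six-sided mat is empty and the gripper was open, about 0.2 m up. The pen cup looks undisturbed; I checked it only by eye.
- **Disagreements:** A second reading of the shuttlecock from its rim gave y = -228, and one of the round mat gave y = -230. I put both down to rough picks of the edges. A cruder reading of the case from its sides gave (636, 17). All are well inside the 15 mm limit.
- **Forces:** The wrist showed 5 to 12 N upward while gripping, far below the limits.

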